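# Finish the tray of chocolate bars

### The arm

A 7-joint arm with a two-finger parallel gripper is mounted at the origin on the work surface. World frame = base frame: x ahead of the robot, y to its left, z up, the work surface at z = 0. Lengths are in m, angles in rad, forces in N, time in s.
With the tool pointing down it reaches from about 0.425 to 0.875 m from the base axis. Payload 4.7 kg.
Tool frame: the origin (TCP) lies midway between the tips of the shut fingers; the grasp point (between the pads) lies 19 mm behind it; z points along the fingers, y is the line along which they close (so a half turn about z gives the same grasp; the last joint's range is limited). The gripper opens to 87 mm and grips with 3 to 60 N. Pads are 19 mm wide; open, the fingers measure 117 mm over their backs; the gripper's body (75 mm by 190 mm) begins 51 mm behind the grasp point.
Start: joints at [0.014, 0.321, -0.07, 1.45, 0.023, 1.371, -0.057], TCP at [0.65, -0, 0.223] pointing down, gripper open.
Joint ranges: [-2.86, 2.86], [-0.3, 2.09], [-1.38, 1.24], [0.06, 2.45], [-1.56, 4.7], [0.09, 2.05], [-2.69, 2.69]. Speed limits (rad/s): [2.57, 2.57, 3.14, 3.14, 3.14, 3.14, 3.14].

### API

Orientations are given as a rotation vector (axis times angle).
In Python, from bench import ctrl gives the robot as it stands. The module is installed in compiled form; this text tells all that it offers.
- The arm moves only by the tool carry_out, never from a script. Its argument "steps" is a list of rows, each a list of 7 numbers: the turn, a rotation vector about the world's x, y, z in degrees, then the shift along the world's x, y, z in cm, then the opening, from 0 (shut) to 1 (fully open). A call has 1 to 12 rows; each row is the pose to reach, as a shift and turn from the pose commanded when the call began; what a row does not reach only later rows make up. A row lasts 1/10 s, in which the tool goes at most 50 mm and 8.59 degrees, less where a joint would pass 70% of its speed; a pose out of reach is approached as far as the arm can. A call with a gripper value outside its range is refused whole. The fingers move at their own pace and stop on an object; "squeeze" is the grip in N (left out, the last holds). Time passes only in rows, so rows that repeat a pose let the fingers close. It gives the time, the measured TCP pose, the force, the opening and the grip force at its end, in the units of the state.
- ctrl.get_state(): the state, without advancing time (a new reading comes with each control period).
- ctrl.get_image(name): name is "scene" or "side" or "wrist"; returns a dict with "pixels" (480x640x3 uint8, red, green, blue), "camera_matrix" (3x3 intrinsics, pixels), "k1" (the pictures are not rectified: a ray, as slopes to the right and down, at radius r is drawn at 1 + k1 r^2 times it, then the intrinsics apply), "cam_to_world" (4x4, takes a point from camera to world coordinates); the wrist camera has in their place "T_tool_cam" (4x4, takes a point from camera to tool coordinates, whose origin is the TCP and whose axes are the flange's). Camera axes: x right, y down, z forward; pixel columns grow to the right and rows downward; lengths in m; the calibration is good to about 2 mm. A picture is of the moment at which its call begins: read the wrist's pose just before it. There is no depth.
- ctrl.close_job(): hands the job in; it is judged then, once.
The state is a dict: "time": time; "joint_positions": joint angles; "qd": joint speeds; "joint_torque": joint torques, N m; "position": TCP position; "tool_rot": TCP orientation; "ft_force": force on the tool from outside, world axes, zero at the start; "torque": the same for the moment, N m; "grip_width": opening from 0.0 (shut) to 1.0 (fully open); "grip_force": force on a finger pad.
Only numpy, scipy, OpenCV 4.12 (cv2) and the standard library are available. Lean on these libraries where they do the work, as an engineer would, in place of code of your own. Each camera call takes 0.05 s, during which the arm holds its last target. There are 200 camera calls.

### The job

Throw the lump of husk on the tray into the blue bin, then fill the tray's near row with the three bars leaning in the rack: each flat, squares up, within the printed outline next to the bar of its own colour and in line with it. Lay each bar down gently, do not let it drop or topple over, and leave the bars already set out and everything else where they are.

Things in the scene. Friction and masses are not known exactly. Their poses are not given: they have to be found in the camera images.
- dark_new: loose dark brown chocolate bar, 55 g, 44 (x) x 56 (y) x 16 mm (z), plain underside, 2 x 3 raised squares on top; at the start it leans in one of the rack's bays (which one varies). Origin: centre of the plain underside; z out of the squared face (at the start 45 degrees from vertical, up and to the rack's front), x up the slope, y level along the 56 mm length
- milk_new: loose milk (mid brown) chocolate bar, 55 g, 44 (x) x 56 (y) x 16 mm (z), plain underside, 2 x 3 raised squares on top; at the start it leans in one of the rack's bays (which one varies). Origin: centre of the plain underside; z out of the squared face (at the start 45 degrees from vertical, up and to the rack's front), x up the slope, y level along the 56 mm length
- white_new: loose white (ivory) chocolate bar, 55 g, 44 (x) x 56 (y) x 16 mm (z), plain underside, 2 x 3 raised squares on top; at the start it leans in one of the rack's bays (which one varies). Origin: centre of the plain underside; z out of the squared face (at the start 45 degrees from vertical, up and to the rack's front), x up the slope, y level along the 56 mm length
- dark_set: loose dark brown chocolate bar of the same size and make, already lying flat, squares up, in the far row of the tray (which column varies). Origin: centre of its underside; x along the tray's x, y along the tray's y. Its free place lies 62 mm from it (centre to centre) along its -x, towards the robot
- milk_set: loose milk (mid brown) chocolate bar of the same size and make, already lying flat, squares up, in the far row of the tray (which column varies). Origin: centre of its underside; x along the tray's x, y along the tray's y. Its free place lies 62 mm from it (centre to centre) along its -x, towards the robot
- white_set: loose white (ivory) chocolate bar of the same size and make, already lying flat, squares up, in the far row of the tray (which column varies). Origin: centre of its underside; x along the tray's x, y along the tray's y. Its free place lies 62 mm from it (centre to centre) along its -x, towards the robot
- tray: fixed aluminium tray, 200 (x) x 330 (y) mm, floor 4 mm thick, rim 18 mm high above the table, with a cream liner printed with six dark blue outlines (inside 55 x 68 mm) in 2 rows of 3; columns 92 mm apart along y, rows 62 mm apart along x. Origin: underside centre; rows at x = +31 (far, filled) and x = -31 mm (near, empty but for the husk)
- place_1 (a point): centre of the near-row outline in the -y (the robot's right) column, on the tray's floor (4 mm above the table); its axes are the tray's
- place_2 (a point): centre of the near-row outline in the middle column, on the tray's floor (4 mm above the table); its axes are the tray's
- place_3 (a point): centre of the near-row outline in the +y (the robot's left) column, on the tray's floor (4 mm above the table); its axes are the tray's
- rack: fixed steel rack, base 85 (x) x 270 (y) x 8 mm, 75 mm high; three bays 90 mm apart along y. In each a bar lies back at 45 degrees on a support 34 mm wide (11 mm of bar free at both ends), its lower long edge on a ledge standing 10 mm proud; 34 mm free between the ends of neighbouring bars. Origin: underside centre; -x is its front, turned roughly to the robot
- husk: loose lump of cocoa pod husk, yellow-orange, 34 (x) x 26 (y) x 23 mm high, 20 g, sides upright, lying on the near row of the tray. Origin: centre of its underside
- bin: blue open reject bin that does not move, 140 (x) x 120 (y) x 80 mm high, walls 4 mm, empty. Origin: underside centre; z up
- spatula: steel spatula, 230 mm long, lying beyond the tray; leave alone
- jar: closed jar, 70 mm across, 110 mm high, beyond the tray; origin underside centre; leave alone
- cup: steel cup, 68 mm across, 65 mm high, beyond the rack; origin underside centre; leave alone

How it is judged:
By the outcome, as a careful person would: the job done as asked, in the order asked, and still so for the second after the job is handed in, with the robot touching nothing.
It also fails if it takes over 72 s, if anything falls off the work surface, if the arm or the gripper's body presses on something with over 40 N, if the wrist force passes 120 N, or if a joint passes its speed limit or range.

## Working session

There is one attempt and no reset: what is moved stays moved. The work goes in short steps, Python scripts to look and compute and a tool call to move; the robot and the scene stay as the last step left them, time stands still between calls to the robot, and variables do not carry over. Pictures are saved under pics/ and viewed, at most 10 in all, crops included, and the job is handed in when it is done.

Besides the shell and the picture viewer there is one more tool, called after "Call:" in YAML: its name, and indented under it one key for each argument. carry_out: Moves the arm, as the interface text tells. Its arguments: {"type":"object","properties":{"steps":{"type":"array","items":{"type":"array","items":{"type":"number"}}},"squeeze":{"type":"number"}},"required":["steps"]}

```bash
mkdir -p pics; cat > h.py <<'E'
import numpy as np,cv2,pickle
from scipy.spatial.transform import Rotation as R
from bench import ctrl
def grab(n,tag):
    s=ctrl.get_state(); d=ctrl.get_image(n)
    if n=='wrist':
        T=np.eye(4);T[:3,:3]=R.from_rotvec(s['tool_rot']).as_matrix();T[:3,3]=s['position']
        d['cam_to_world']=T@np.array(d['T_tool_cam'])
    d={k:d[k] for k in('pixels','camera_matrix','k1','cam_to_world')}
    pickle.dump(d,open(f'pics/{tag}.pkl','wb')); cv2.imwrite(f'pics/{tag}.png',d['pixels'][:,:,::-1]); return d
def load(t): return pickle.load(open(f'pics/{t}.pkl','rb'))
def ray(d,uv):
    K=np.array(d['camera_matrix']);T=np.array(d['cam_to_world'])
    p=cv2.undistortPoints(np.array([[uv]],float),K,np.array([d['k1'],0,0,0,0.]))[0,0]
    v=T[:3,:3]@[p[0],p[1],1]; return T[:3,3],v/np.linalg.norm(v)
def onz(d,uv,z):
    o,v=ray(d,uv); return o+v*(z-o[2])/v[2]
def tri(*obs):
    A=0;b=0;L=[]
    for d,uv in obs:
        o,v=ray(d,uv);P=np.eye(3)-np.outer(v,v);A=A+P;b=b+P@o;L.append((o,v,P))
    x=np.linalg.solve(A,b); return x,[round(1000*np.linalg.norm(P@(x-o)),1) for o,v,P in L]
def proj(d,X):
    T=np.linalg.inv(np.array(d['cam_to_world']));X=np.atleast_2d(X)
    rv=R.from_matrix(T[:3,:3]).as_rotvec()
    return cv2.projectPoints(np.array(X,float),rv,T[:3,3],np.array(d['camera_matrix']),np.array([d['k1'],0,0,0,0.]))[0][:,0]
E
python3 - <<'E'
from h import *
for n in('scene','side','wrist'):
    d=grab(n,n+'0');print(n,np.round(d['cam_to_world'],3).tolist(),d['k1'],d['camera_matrix'][0][0])
print(ctrl.get_state())
E
```

```text
scene [[-0.119, 0.682, -0.722, 1.487], [0.993, 0.068, -0.099, 0.128], [-0.019, -0.729, -0.685, 0.912], [0.0, 0.0, 0.0, 1.0]] -0.13862413692428913 609.7045113930004
side [[0.714, -0.453, 0.534, 0.055], [-0.7, -0.455, 0.55, -0.54], [-0.006, -0.767, -0.642, 0.716], [0.0, 0.0, 0.0, 1.0]] -0.04340010344259174 486.1832696380713
wrist [[1.0, -0.0, -0.003, 0.65], [-0.001, -0.956, -0.295, 0.081], [-0.002, 0.295, -0.956, 0.385], [0.0, 0.0, 0.0, 1.0]] -0.029813187099793314 342.2780758174189
{'time': 0.15, 'joint_positions': array([ 0.01410802,  0.32165091, -0.07009894,  1.45138169,  0.02257239,
        1.37081014, -0.05688416]), 'qd': array([-0.00228206, -0.0033958 ,  0.0009235 , -0.00466545, -0.00030608,
        0.00060814,  0.00031172]), 'joint_torque': array([ 2.16972071e-04, -4.91794288e+01, -4.04079035e-01, -3.12878716e+01,
       -6.39387709e-02,  4.04033612e-02,  9.90178205e-05]), 'position': array([ 6.49582563e-01, -3.28722129e-05,  2.21720615e-01]), 'tool_rot': array([-2.22069305e+00, -2.22078159e+00,  1.68480696e-03]), 'ft_force': array([0.18778762, 0.41163019, 0.08351519]), 'torque': array([-0.10235805,  0.00411119,  0.01060618]), 'grip_force': 0.0, 'grip_width': 0.9992201821484737}
```

View pics/scene0.png

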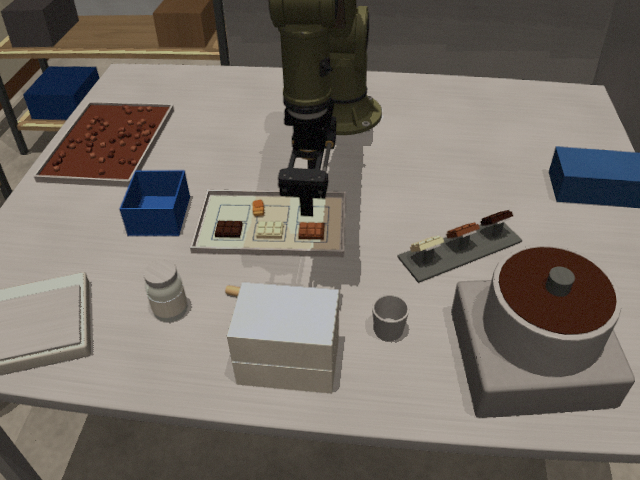

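View pics/side0.png

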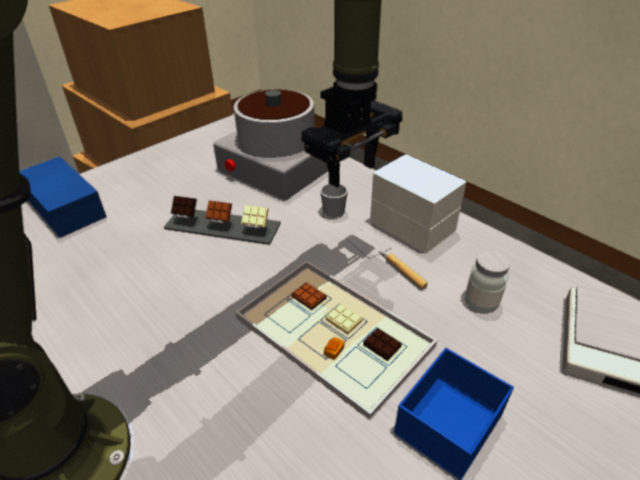

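View pics/wrist0.png

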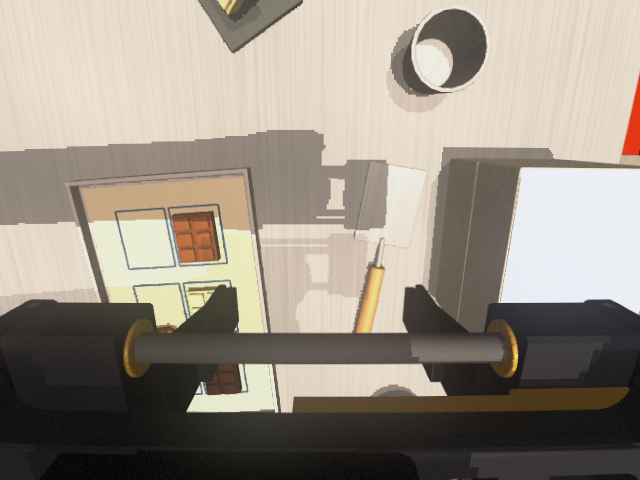

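The scene view shows the tray with dark, white and milk bars from -y to +y (columns about 229, 269 and 311) and the husk at (258,208) in the middle column. The rack, from -y to +y, holds white (427,244), milk (463,231) and dark (497,217). The bin is at (157,203). The side view agrees: husk (335,346), rack bars at (184,207), (219,211) and (255,215). I'll enlarge crops to get better pixel positions.

```bash
python3 - <<'E'
from h import *
def crop(t,x,y,w,h,s): 
    p=load(t)['pixels'][y:y+h,x:x+w,::-1]; return cv2.resize(p,None,fx=s,fy=s,interpolation=cv2.INTER_CUBIC)
m=np.zeros((600,800,3),np.uint8)
for t,(x,y,w,h),s,(X,Y) in [('scene0',(190,180,160,80),2.5,(0,0)),('scene0',(395,200,133,80),3,(400,0)),('side0',(235,260,205,155),2,(0,220)),('side0',(160,185,125,60),3,(420,260))]:
    c=crop(t,x,y,w,h,s);m[Y:Y+c.shape[0],X:X+c.shape[1]]=c[:600-Y,:800-X]
cv2.imwrite('pics/m1.png',m)
E
```

```text
(no output)
```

View pics/m1.png

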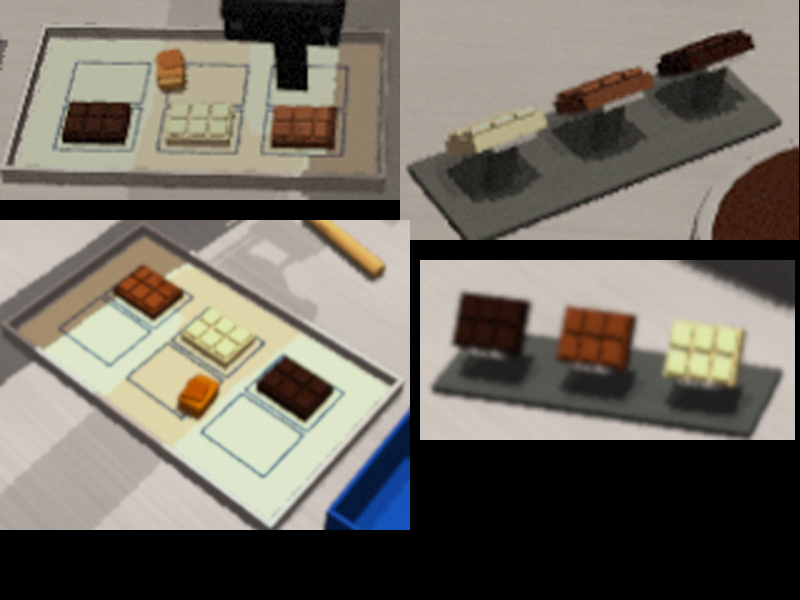

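```bash
cat > fit1.py <<'E'
from h import *
from scipy.optimize import least_squares
S,D=load('scene0'),load('side0')
def px(l,x0,y0,s,X,Y): return [((a-X+.5)/s-.5+x0,(b-Y+.5)/s-.5+y0) for a,b in l]
ts=px([(46,27),(388,32),(3,168),(384,179)],190,180,2.5,0,0)
td=px([(143,227),(4,325),(403,380),(270,527)],235,260,2,0,220)
def tp(p,l,z): 
    c,s=np.cos(p[2]),np.sin(p[2]); return np.array([[p[0]+c*a-s*b,p[1]+s*a+c*b,z] for a,b in l])
A=[(-.1,-.165),(-.1,.165),(.1,-.165),(.1,.165)];B=[(.1,.165),(-.1,.165),(.1,-.165),(-.1,-.165)]
f=lambda p:np.r_[(proj(S,tp(p,A,p[3]))-ts).ravel(),(proj(D,tp(p,B,p[3]))-td).ravel()]
r=least_squares(f,[.5,-.1,0,.018],x_scale=[.1,.1,.1,.01],loss='soft_l1');print('tray',r.x.round(4),f(r.x).round(1))
# rack
rs=px([(410,168),(780,122),(470,240)],395,200,3,400,0); rd=px([(433,385),(470,336),(780,368),(750,435)],160,185,3,420,260)
A2=[(-.0425,-.135),(.0425,.135),(.0425,-.135)];B2=[(-.0425,.135),(.0425,.135),(.0425,-.135),(-.0425,-.135)]
bars=px([(458,293),(529,298),(523,356),(454,351),(564,307),(636,312),(630,372),(557,365),(670,319),(745,324),(740,387),(664,379)],160,185,3,420,260)
def bp(p):
    out=[]
    for yc in(.09,0,-.09):
        for u,v in((.021,.027),(.021,-.027),(-.021,-.027),(-.021,.027)):
            h=.707
            lx=p[3]+u*h-.016*h; z=p[4]+u*h+.016*h
            c,s=np.cos(p[2]),np.sin(p[2]); ly=yc+v
            out.append([p[0]+c*lx-s*ly,p[1]+s*lx+c*ly,z])
    return np.array(out)
g=lambda p:np.r_[(proj(S,tp(p,A2,.008))-rs).ravel(),(proj(D,tp(p,B2,.008))-rd).ravel(),(proj(D,bp(p))-bars).ravel()]
q=least_squares(g,[.7,.35,-.4,0,.05],x_scale=[.1,.1,.1,.01,.01],loss='soft_l1');print('rack',q.x.round(4),g(q.x).round(1))
print('husk',tri((S,px([(171,62)],190,180,2.5,0,0)[0]),(D,px([(200,387)],235,260,2,0,220)[0])))
c,s=np.cos(r.x[2]),np.sin(r.x[2])
for i,yy in enumerate((-.092,0,.092)): print('place',i+1,tp(r.x,[(-.031,yy)],.004).round(4))
for n,yc in zip(('dark','milk','white'),(.09,0,-.09)): 
    print(n,tp(q.x,[(q.x[3],yc)],q.x[4]).round(4))
# bin rim corners in full pics
print('bin',[tri((S,a),(D,b))[0].round(3) for a,b in(((132,173),(399,404)),((186,173),(446,352)),((189,207),(512,392)))])
E
python3 fit1.py
```

```text
tray [ 0.4843 -0.1162  0.0665  0.0131] [-0.7 -0.6  1.2 -0.3 -0.8  1.4  0.9  0.7 -0.2 -2.6 -1.6 -0.1  0.8  0.3
  0.1  1. ]
rack [0.5236 0.3008 0.5809 0.0053 0.039 ] [-1.7 -2.   0.2 -2.7  0.4  0.2 -1.6  0.9  1.7 -3.   1.  -0.6  0.6 -1.
  1.7  0.7 -1.1  1.6 -2.1 -0.3 -0.  -1.4  1.4  0.4 -1.   1.4 -2.  -1.
  0.8 -1.5  2.2  0.8 -0.5  1.9 -1.7 -1.1  1.3 -1.4]
husk (array([ 0.45073854, -0.15282042,  0.02399953]), [np.float64(0.6), np.float64(0.6)])
place 1 [[ 0.4594 -0.21    0.004 ]]
place 2 [[ 0.4533 -0.1182  0.004 ]]
place 3 [[ 0.4472 -0.0264  0.004 ]]
dark [[0.4787 0.3789 0.039 ]]
milk [[0.5281 0.3037 0.039 ]]
white [[0.5775 0.2284 0.039 ]]
bin [array([ 0.424, -0.387,  0.098]), array([ 0.49 , -0.318,  0.126]), array([ 0.529, -0.366,  0.058])]
```

Tray fit: centre (0.484,-0.116), yaw 3.8°, husk top at z≈24 mm, all plausible. Now I'll turn the gripper so it closes along the tray's y and look closely.

Call:
carry_out:
  steps:
    - [0,0,-86,-22,-14,0,0.7]
    - [0,0,-86,-22,-14,0,0.7]
    - [0,0,-86,-22,-14,0,0.7]
    - [0,0,-86,-22,-14,0,0.7]
    - [0,0,-86,-22,-14,0,0.7]
    - [0,0,-86,-22,-14,0,0.7]
    - [0,0,-86,-22,-14,0,0.7]
    - [0,0,-86,-22,-14,0,0.7]
    - [0,0,-86,-22,-14,0,0.7]
    - [0,0,-86,-22,-14,0,0.7]
    - [0,0,-86,-22,-14,0,0.7]
    - [0,0,-86,-22,-14,0,0.7]

```text
time: 1.35
position: [0.4299, -0.14, 0.2224]
tool_rot: [-3.139, -0.115, 0.001]
ft_force: [-0.0, -0.1, 0.1]
grip_width: 0.703
grip_force: 0.0
```

```bash
python3 - <<'E'
from h import *
d=grab('wrist','w1');grab('scene','s1');print(np.round(d['cam_to_world'],3).tolist());s=ctrl.get_state();print(s['joint_positions'].round(2),s['position'])
E
```

```text
[[0.072, -0.953, -0.295, 0.511], [-0.997, -0.069, -0.021, -0.134], [0.0, 0.295, -0.955, 0.386], [0.0, 0.0, 0.0, 1.0]]
[ 0.2  -0.1   0.05  1.92  0.01  1.33 -1.25] [ 0.42993784 -0.14000578  0.22247085]
```

View pics/w1.png

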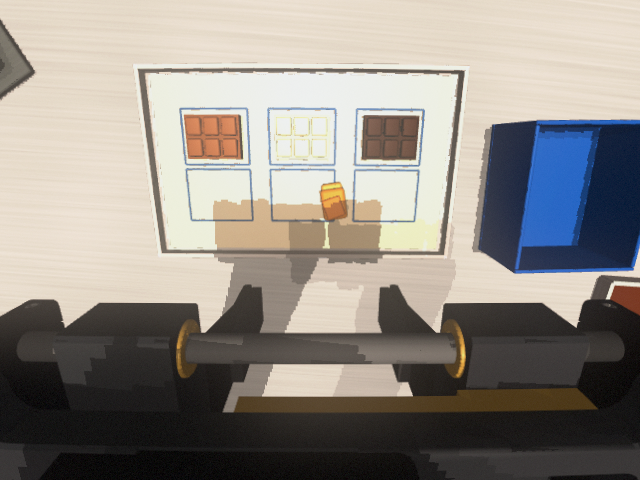

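The wrist view shows the whole tray: near-row outlines at (187-254,170-221), (270-335,169-…) and (353-418,170-222), set bars at (213,137), (302,138) and (389,137), the husk at (334,201) with its long side roughly along x, and the bin at right. Next I'll fit the tray from the outlines and the husk and set bars from silhouettes.

```bash
cat > fit2.py <<'E'
from h import *
from scipy.optimize import least_squares,minimize
W,S,D=load('w1'),load('scene0'),load('side0')
def rot(p,l,z):
    c,s=np.cos(p[2]),np.sin(p[2]); return np.array([[p[0]+c*a-s*b,p[1]+s*a+c*b,z] for a,b in l])
# tray from outlines (inner 55x68 ~ line mid 56x69)
obs=[];mod=[]
for (cx,cy),q in {(-.031,.092):[(187,170),(251,168),(254,219),(190,221)],(-.031,-.092):[(358,171),(418,170),(417,222),(353,220)],(.031,.092):[(181,109),(248,109),(249,165),(184,167)],(.031,-.092):[(361,108),(424,110),(418,166),(355,165)]}.items():
    for (u,v),o in zip(((.028,.0345),(.028,-.0345),(-.028,-.0345),(-.028,.0345)),q): mod.append((cx+u,cy+v));obs.append(o)
obs=np.array(obs)
# scene outlines crop coords too
f=lambda p:(proj(W,rot(p,mod,p[3]))-obs).ravel()
r=least_squares(f,[.484,-.116,.066,.004],x_scale=[.1,.1,.1,.01],loss='soft_l1');print('tray',r.x.round(4),'rms',f(r.x).std().round(2))
g=lambda p:(proj(W,rot(p,mod,.004))-obs).ravel()
t=least_squares(g,r.x[:3],x_scale=.1,loss='soft_l1').x;print('tray z=4mm',t.round(4))
for i,y in enumerate((-.092,0,.092)): print('place',i+1,rot(t,[(-.031,y)],.004)[0].round(4))
def mask(d,lo,hi,box):
    h=cv2.cvtColor(d['pixels'],cv2.COLOR_RGB2HSV);m=cv2.inRange(h,lo,hi);o=np.zeros_like(m);x,y,w,k=box;o[y:y+k,x:x+w]=m[y:y+k,x:x+w]
    n,l,st,_=cv2.connectedComponentsWithStats(o);return (l==1+np.argmax(st[1:,4])).astype(np.uint8)
def fitbox(ms,size,p0,z0):
    a,b,h=size
    def cost(p):
        e=0
        for d,m in ms:
            P=np.vstack([rot(p,[(i*a/2,j*b/2) for i in(1,-1) for j in(1,-1)],z) for z in(z0,z0+h)])
            q=np.zeros((480*2,640*2),np.uint8);cv2.fillConvexPoly(q,np.round(cv2.convexHull((proj(d,P).astype(np.float32)+.5)*2)).astype(np.int32),1)
            M=cv2.resize(m,None,fx=2,fy=2,interpolation=0);e+=(q!=M).sum()/M.sum()
        return e
    best=min((minimize(cost,[p0[0],p0[1],y],method='Nelder-Mead',options=dict(initial_simplex=np.array([p0[0],p0[1],y])+np.array([[0,0,0],[.006,0,0],[0,.006,0],[0,0,.2]]))) for y in(-.4,-.1,.2,.5)),key=lambda s:s.fun)
    return best.x.round(4),round(best.fun/len(ms),3)
if __name__=='__main__':
    wm=mask(W,(8,130,60),(30,255,255),(310,170,50,60));sm=mask(S,(8,150,80),(25,255,255),(245,192,30,30));dm=mask(D,(8,170,80),(25,255,255),(315,325,35,40))
    print(wm.sum(),sm.sum(),dm.sum())
    for ms in([(W,wm)],[(S,sm),(D,dm)],[(W,wm),(S,sm),(D,dm)]): print('husk',fitbox(ms,(.034,.026,.023),(.45,-.153),.004))
    top=[onz(D,q,.08)[:2].round(3).tolist() for q in((464,440),(399,404),(446,352),(512,392))];print('bin rim side',top)
    print('bin rim scene',[onz(S,q,.08)[:2].round(3).tolist() for q in((132,173),(186,173))])
    print('bin rim wrist',[onz(W,q,.08)[:2].round(3).tolist() for q in((537,121),(517,271))])
E
python3 fit2.py
```

```text
tray [ 0.4827 -0.1173  0.0676  0.0073] rms 1.36
tray z=4mm [ 0.4826 -0.1171  0.0673]
place 1 [ 0.4579 -0.211   0.004 ]
place 2 [ 0.4517 -0.1192  0.004 ]
place 3 [ 0.4455 -0.0274  0.004 ]
795 147 271
husk (array([ 0.4508, -0.1518,  0.1811]), np.float64(0.124))
husk (array([ 0.4482, -0.1536,  0.2752]), np.float64(0.463))
husk (array([ 0.4508, -0.1529,  0.2629]), np.float64(0.357))
bin rim side [[0.426, -0.43], [0.406, -0.331], [0.534, -0.324], [0.542, -0.438]]
bin rim scene [[0.431, -0.45], [0.421, -0.322]]
bin rim wrist [[0.542, -0.317], [0.406, -0.332]]
```

Call:
carry_out:
  steps:
    - [0,0,7,2.1,-1.2,-5,0.7]
    - [0,0,7,2.1,-1.2,-10,0.7]
    - [0,0,7,2.1,-1.2,-15,0.7]
    - [0,0,7,2.1,-1.2,-18,0.7]
    - [0,0,7,2.1,-1.2,-20,0.7]
    - [0,0,7,2.1,-1.2,-21.2,0.7]
    - [0,0,7,2.1,-1.2,-21.2,0.7]
    - [0,0,7,2.1,-1.2,-21.2,0.15]
    - [0,0,7,2.1,-1.2,-21.2,0.15]
    - [0,0,7,2.1,-1.2,-21.2,0.15]
    - [0,0,7,2.1,-1.2,-21.2,0.15]
    - [0,0,7,2.1,-1.2,-21.2,0.15]
  squeeze: 12

```text
time: 2.65
position: [0.4514, -0.1521, 0.0111]
tool_rot: [3.127, 0.301, 0.001]
ft_force: [-0.6, 0.8, 0.4]
grip_width: 0.329
grip_force: 0.0
```

Call:
carry_out:
  steps:
    - [0,0,0,0,0,0,0.15]
    - [0,0,0,0,0,0,0.15]
    - [0,0,0,0,0,0,0.15]

```text
time: 2.95
position: [0.4513, -0.1521, 0.011]
tool_rot: [3.127, 0.301, 0.001]
ft_force: [-1.2, 0.1, 3.8]
grip_width: 0.3
grip_force: 11.9
```

Call:
carry_out:
  steps:
    - [0,0,0,0,0,3,0.15]
    - [0,0,0,0,0,7.5,0.15]
    - [0,0,0,0,0,12,0.15]
    - [0,0,0,0.7,-5,13,0.15]
    - [0,0,0,1.4,-9.8,13,0.15]
    - [0,0,0,2.0,-14.6,13,0.15]
    - [0,0,0,2.5,-19.4,13,0.15]
    - [0,0,0,2.7,-23,13,0.15]
    - [0,0,0,2.7,-23,9,0.15]
    - [0,0,0,2.7,-23,5,0.15]
    - [0,0,0,2.7,-23,3.5,0.15]
    - [0,0,0,2.7,-23,3.5,0.15]

```text
time: 4.15
position: [0.4762, -0.3803, 0.0427]
tool_rot: [-3.123, -0.301, 0.008]
ft_force: [-0.2, -0.4, -0.7]
grip_width: 0.3
grip_force: 11.9
```

Call:
carry_out:
  steps:
    - [0,0,0,0,0,0,0.5]
    - [0,0,0,0,0,0,0.5]
    - [0,0,0,0,0,0,0.5]
    - [0,0,0,0,0,4,0.5]
    - [0,0,0,0,0,9,0.5]
    - [0,0,0,0,0,14,0.7]
    - [0,0,0,0,5,18,0.75]
    - [0,0,0,0,10,18,0.75]
    - [0,0,0,0,15,18,0.75]

```text
time: 5.05
position: [0.4791, -0.2431, 0.229]
tool_rot: [3.124, 0.298, 0.01]
ft_force: [1.7, -0.4, -0.5]
grip_width: 0.724
grip_force: 0.0
```

```bash
cat >> h.py <<'E'
def orient(yaw,tilt=45.):  # yaw of bar/rack frame deg; tool y=-bar y, tool z tilted forward
    c,s=np.cos(np.radians(yaw)),np.sin(np.radians(yaw));t=np.radians(tilt)
    y=np.array([s,-c,0]);z=np.array([c*np.sin(t),s*np.sin(t),-np.cos(t)]);return np.c_[np.cross(y,z),y,z]
def move(M,pos):
    s=ctrl.get_state();dr=R.from_matrix(M)*R.from_rotvec(s['tool_rot']).inv()
    print('turn deg',np.degrees(dr.as_rotvec()).round(1),'shift cm',((np.array(pos)-s['position'])*100).round(2),'pos',s['position'].round(4))
E
python3 - <<'E'
from h import *
d=grab('scene','s2')
h=cv2.cvtColor(d['pixels'],cv2.COLOR_RGB2HSV);m=cv2.inRange(h,(8,150,80),(25,255,255));n,l,st,c=cv2.connectedComponentsWithStats(m)
print([(st[i,4],c[i].round()) for i in range(1,n) if st[i,4]>15])
M=orient(33.3);print(M[:,2]);move(M,np.array([.528,.304,.039])-.12*M[:,2])
E
```

```text
[(np.int32(2257), array([106., 141.])), (np.int32(31), array([ 53., 159.])), (np.int32(57), array([ 50., 170.])), (np.int32(23), array([130., 170.])), (np.int32(53), array([158., 205.])), (np.int32(313), array([311., 229.])), (np.int32(147), array([466., 229.]))]
[ 0.59100505  0.38821776 -0.70710678]
turn deg [ 16.9 -41.6  20.5] shift cm [ -2.33  48.93 -10.44] pos [ 0.4803 -0.2319  0.2282]
```

The husk is in the bin, with an orange blob at (158,205). Moving on to the rack view.

Call:
carry_out:
  steps:
    - [5,-12,6,0,5,2,0.75]
    - [8,-20,10,-0.3,10,2,0.75]
    - [12,-28,14,-0.6,15,2,0.75]
    - [16.9,-41.6,20.5,-1,20,2,0.75]
    - [16.9,-41.6,20.5,-1.2,25,2,0.75]
    - [16.9,-41.6,20.5,-1.5,30,0,0.75]
    - [16.9,-41.6,20.5,-1.8,35,-2,0.75]
    - [16.9,-41.6,20.5,-2,40,-5,0.75]
    - [16.9,-41.6,20.5,-2.3,45,-8,0.75]
    - [16.9,-41.6,20.5,-2.3,49,-10.4,0.75]
    - [16.9,-41.6,20.5,-2.3,49,-10.4,0.75]
    - [16.9,-41.6,20.5,-2.3,49,-10.4,0.75]

```text
time: 6.3
position: [0.5025, 0.1801, 0.1424]
tool_rot: [-2.615, -0.765, -1.057]
ft_force: [0.8, 1.8, 1.4]
grip_width: 0.747
grip_force: 0.0
```

```bash
python3 - <<'E'
from h import *
d=grab('wrist','w2');s=ctrl.get_state();print(s['joint_positions'].round(2),s['position'],np.round(d['cam_to_world'],3).tolist())
M=orient(33.3);move(M,s['position'])
E
```

```text
[ 0.34 -0.3  -0.53  2.45 -1.13  0.46 -0.28] [0.49608231 0.19455867 0.13961634] [[0.541, -0.752, 0.378, 0.457], [-0.841, -0.479, 0.251, 0.149], [-0.008, -0.454, -0.891, 0.317], [0.0, 0.0, 0.0, 1.0]]
turn deg [ 0.3 -1.3 -1. ] shift cm [0. 0. 0.] pos [0.4961 0.1946 0.1396]
```

View pics/w2.png

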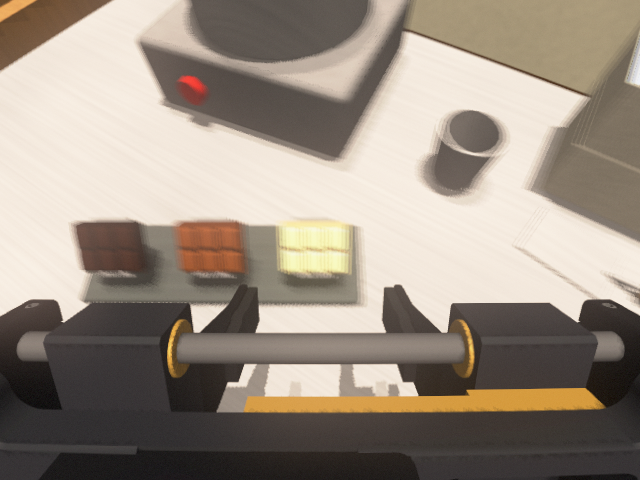

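The blurred wrist view shows the rack: dark (110,248), milk (211,248), white (314,248). The tool is at 45°, but joints 2 and 4 are at their limits at this standoff, so I'll stay closer to the rack. I'll take a still frame and fit the bar silhouettes.

```bash
cat > fit3.py <<'E'
from h import *
from fit2 import mask
from scipy.optimize import minimize
def bars(p):  # rack x,y,yaw,bx,bz -> list of 8 corners; order dark,milk,white
    c,s=np.cos(p[2]),np.sin(p[2]);k=.7071;out=[]
    for yc in(.09,0,-.09):
        q=[]
        for u in(-.022,.022):
            for v in(-.028,.028):
                for w in(0,.016):
                    lx=p[3]+u*k-w*k;ly=yc+v;q.append([p[0]+c*lx-s*ly,p[1]+s*lx+c*ly,p[4]+(u+w)*k])
        out.append(np.array(q))
    return out
def masks(d,boxes):
    rng=[((0,40,10),(20,255,75)),((3,140,76),(18,255,255)),((20,70,120),(35,255,255))]
    return [mask(d,*r,b) if b else None for r,b in zip(rng,boxes)]
def cost(p,vs):
    e=[]
    for d,ms in vs:
        for m,B in zip(ms,bars(p)):
            if m is None: continue
            q=np.zeros((960,1280),np.uint8);cv2.fillConvexPoly(q,np.round(cv2.convexHull((proj(d,B).astype(np.float32)+.5)*2)).astype(np.int32),1)
            M=cv2.resize(m,None,fx=2,fy=2,interpolation=0);e.append((q!=M).sum()/M.sum())
    return e
def fit(vs,p0):
    for k in range(3):
        sx=np.array(p0)+np.vstack([np.zeros(5),np.diag([.008,.008,.06,.006,.006])])
        r=minimize(lambda p:sum(cost(p,vs)),p0,method='Nelder-Mead',options=dict(initial_simplex=sx,maxiter=400));p0=r.x
    return r.x
def report(p):
    for n,B in zip(('dark','milk','white'),bars(p)): print(n,B[0::2].mean(0).round(4))
E
python3 - <<'E' | grep -v -e tray -e place
from fit3 import *
d=grab('wrist','w3');s=ctrl.get_state();print(s['position'],s['qd'].round(3))
vw=(d,masks(d,[(60,200,110,110),(160,200,110,110),(255,200,110,110)]));vd=(load('side0'),masks(load('side0'),[(160,185,45,45),(198,185,45,45),(236,195,45,45)]));vs=(load('scene0'),masks(load('scene0'),[None,(440,210,45,40),(405,230,45,30)]))
print([[None if m is None else (m.sum(),)+tuple(np.round(np.argwhere(m).mean(0)[::-1],0)) for m in v[1]] for v in(vw,vd,vs)])
for V in([vw],[vd,vs],[vw,vd,vs]):
    p=fit(V,[.5236,.3008,.58,.0053,.039]);print(p.round(4),np.round(cost(p,V),2));report(p)
E
```

```text
[0.49721125 0.18955478 0.13985209] [ 0.015  0.001  0.215  0.013  0.044 -0.023  0.052]
[[(np.uint64(369), np.float64(163.0), np.float64(262.0)), (np.uint64(2876), np.float64(234.0), np.float64(248.0)), (np.uint64(1321), np.float64(333.0), np.float64(247.0))], [(np.uint64(382), np.float64(184.0), np.float64(206.0)), (np.uint64(361), np.float64(218.0), np.float64(210.0)), (np.uint64(305), np.float64(255.0), np.float64(217.0))], [None, (np.uint64(165), np.float64(466.0), np.float64(229.0)), (np.uint64(35), np.float64(427.0), np.float64(241.0))]]
[ 0.6108  2.2729  7.4229  0.8647 -3.9231] [0.95 1.01 1.01]
dark [ 0.8903  3.0961 -3.9231]
milk [ 0.9721  3.0585 -3.9231]
white [ 1.0539  3.0209 -3.9231]
[0.5217 0.3021 0.5004 0.0045 0.0467] [0.49 0.39 0.71 0.85 7.69]
dark [0.4825 0.3832 0.0467]
milk [0.5256 0.3042 0.0467]
white [0.5688 0.2253 0.0467]
[0.5183 0.3002 0.5474 0.0077 0.0444] [9.91 0.31 1.83 0.3  0.4  0.71 0.92 8.19]
dark [0.478  0.381  0.0444]
milk [0.5249 0.3042 0.0444]
white [0.5717 0.2273 0.0444]
```

Call:
carry_out:
  steps:
    - [0,0,0,2,0.5,-2,0.78]
    - [0,0,0,4,1.5,-5,0.78]
    - [0,0,0,4,1.5,-5,0.78]
    - [0,0,0,4,1.5,-5,0.78]

```text
time: 6.8
position: [0.5404, 0.1952, 0.09]
tool_rot: [-2.614, -0.769, -1.048]
ft_force: [0.1, 0.1, -0.6]
grip_width: 0.782
grip_force: 0.0
```

```bash
python3 - <<'E'
from h import *
s=ctrl.get_state();d=grab('wrist','w4');print(s['joint_positions'].round(2),s['position'],s['qd'].round(3),ctrl.get_state()['position'])
M=orient(32);move(M,s['position'])
c=cv2.resize(d['pixels'][140:380,60:460,::-1],None,fx=2,fy=2,interpolation=cv2.INTER_CUBIC);cv2.imwrite('pics/w4c.png',c)
E
```

```text
[ 0.27 -0.06 -0.49  2.41 -1.38  0.27  0.03] [0.54040461 0.19523516 0.08996716] [ 0.012 -0.077 -0.002 -0.001  0.013  0.002 -0.006] [0.54101415 0.19482862 0.09146774]
turn deg [ 0.1 -1.1 -1. ] shift cm [-0.06  0.04 -0.15] pos [0.541  0.1948 0.0915]
```

View pics/w4c.png

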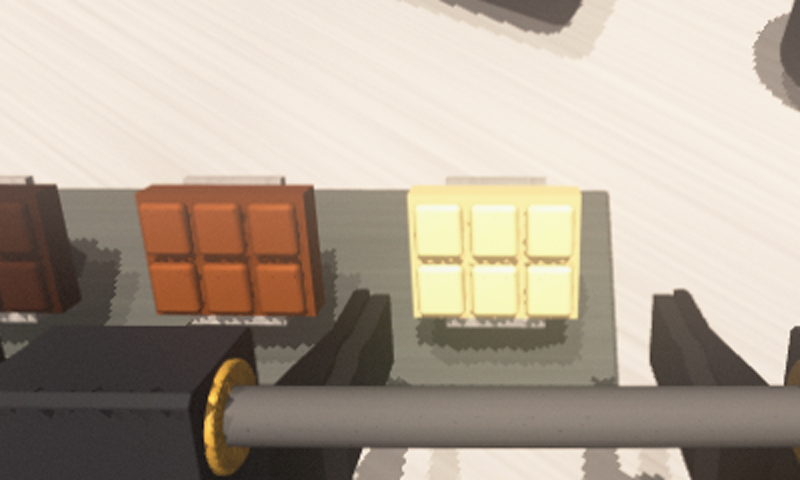

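The wrist view is now clear. In original pixels, the white bar spans (265-350,233-299) and the milk bar (128-220,232-298), both square-on, and dark is partly visible at left. The tool orientation fits. I'll refit with better masks.

```bash
cat > fit4.py <<'E'
from fit3 import *
def hullmask(d,lo,hi,box):
    m=mask(d,lo,hi,box);m=cv2.morphologyEx(m,cv2.MORPH_OPEN,np.ones((3,3),np.uint8))
    h=cv2.convexHull(np.argwhere(m)[:,::-1].astype(np.int32));o=np.zeros_like(m);cv2.fillConvexPoly(o,h,1);return o
WH=((18,45,130),(36,255,255));MI=((2,130,60),(18,255,255));DK=((0,60,10),(20,255,75))
E
python3 - <<'E' | grep -v -e tray -e place
from fit4 import *
d=load('w4');D=load('side0')
b=lambda m:cv2.boundingRect(m)
vw=(d,[None,hullmask(d,*MI,(110,215,125,100)),hullmask(d,*WH,(250,220,115,95))])
vd=(D,[hullmask(D,*DK,(168,190,32,30)),hullmask(D,*MI,(203,195,34,33)),hullmask(D,*WH,(238,200,34,33))])
print([b(m) for m in vw[1][1:]],[b(m) for m in vd[1]])
for V in([vw],[vd],[vw,vd]):
    p=fit(V,[.52,.302,.55,.005,.043]);print(p.round(4),np.round(cost(p,V),2));report(p)
# corner triangulation: milk & white upper-left/right, lower
q=lambda x,y:(60+(x+.5)/2-.5,140+(y+.5)/2-.5)
e=lambda x,y:((x-420+.5)/3-.5+160,(y-260+.5)/3-.5+185)
for n,a,c in(('wUL',(411,192),(670,319)),('wUR',(580,192),(745,324)),('wLR',(578,318),(740,387)),('wLL',(415,318),(664,379)),('mUR',(305,195),(636,312)),('mLL',(158,314),(557,365)),('mUL',(138,192),(564,307)),('mLR',(315,314),(630,372))):
    X,r=tri((d,q(*a)),(D,e(*c)));print(n,X.round(4),r)
E
```

```text
[(128, 233, 91, 65), (250, 232, 114, 75)] [(172, 197, 23, 20), (206, 201, 25, 20), (241, 205, 27, 21)]
[0.5208 0.3011 0.5475 0.0063 0.0438] [0.12 0.2 ]
dark [0.4793 0.3812 0.0438]
milk [0.5262 0.3044 0.0438]
white [0.573  0.2275 0.0438]
[0.5209 0.3091 0.5787 0.0133 0.0327] [0.2  0.18 0.08]
dark [0.4828 0.3917 0.0327]
milk [0.532  0.3163 0.0327]
white [0.5813 0.241  0.0327]
[0.5185 0.3006 0.5536 0.0084 0.043 ] [0.12 0.21 0.24 0.19 0.09]
dark [0.4783 0.3816 0.043 ]
milk [0.5256 0.305  0.043 ]
white [0.5729 0.2285 0.043 ]
wUL [0.564  0.2559 0.0673] [np.float64(1.9), np.float64(1.9)]
wUR [0.5957 0.2075 0.0696] [np.float64(1.2), np.float64(1.2)]
wLR [0.5716 0.1902 0.0312] [np.float64(1.9), np.float64(1.9)]
wLL [0.5385 0.2396 0.031 ] [np.float64(0.0), np.float64(0.0)]
mUR [0.5465 0.2815 0.0695] [np.float64(1.5), np.float64(1.5)]
mLL [0.49   0.3179 0.0296] [np.float64(1.9), np.float64(1.9)]
mUL [0.5171 0.3367 0.0617] [np.float64(0.2), np.float64(0.2)]
mLR [0.5226 0.2681 0.0315] [np.float64(3.5), np.float64(3.5)]
```

```bash
cat > fit5.py <<'E'
from h import *
from scipy.optimize import least_squares
k=.70711
def pt(p,yc,u,v,w):
    c,s=np.cos(p[3]),np.sin(p[3]);lx=u*k-w*k;ly=yc+v;return [p[0]+c*lx-s*ly,p[1]+s*lx+c*ly,p[2]+(u+w)*k]
q=lambda x,y:(60+(x+.5)/2-.5,140+(y+.5)/2-.5)
# p: milk underside centre x,y,z,yaw ; yc offsets
W='white';obs=[(-.09,.022,.028,0,(410,186)),(-.09,.022,-.028,0,(581,187)),(-.09,-.022,.028,.012,(414,318)),(-.09,-.022,-.028,.012,(579,318)),
 (0,.022,.028,0,(150,186)),(0,.022,-.028,0,(313,185)),(0,.022,.028,.012,(138,193)),(0,-.022,.028,.012,(157,315)),(0,-.022,-.028,.012,(315,315)),(0,-.022,-.028,0,(322,311))]
E
python3 - <<'E'
from fit5 import *
d=load('w4')
O=np.array([q(*o[4]) for o in obs])
f=lambda p:(proj(d,[pt(p,*o[:4]) for o in obs])-O).ravel()
r=least_squares(f,[.527,.304,.042,.58],x_scale=[.1,.1,.1,1],loss='soft_l1');print(r.x.round(4),f(r.x).reshape(-1,2).round(1).tolist())
J=r.jac;print('sd mm/px',(np.sqrt(np.diag(np.linalg.inv(J.T@J)))*1000).round(1))
p=r.x
for n,y in(('dark',.09),('milk',0),('white',-.09)): print(n,np.round(pt(p,y,0,0,0),4))
yaw=np.degrees(p[3]);M=orient(yaw);P=np.array(pt(p,-.09,0,0,0));print(yaw);move(M,P-.003*M[:,2]);move(M,P-.03*M[:,2])
E
```

```text
[0.5236 0.3023 0.0468 0.5648] [[1.6, -0.4], [-1.2, -0.6], [-0.1, 0.2], [-0.8, 0.8], [1.3, -0.8], [0.3, -0.1], [-2.3, 0.7], [-0.5, 0.4], [0.2, 1.3], [1.6, -4.3]]
sd mm/px [0.4 0.7 1.3 5.5]
dark [0.4755 0.3783 0.0468]
milk [0.5236 0.3023 0.0468]
white [0.5718 0.2263 0.0468]
32.35783540441171
turn deg [ 0.2 -1.1 -0.6] shift cm [ 2.9   3.03 -4.25] pos [0.541  0.1948 0.0915]
turn deg [ 0.2 -1.1 -0.6] shift cm [ 1.29  2.01 -2.34] pos [0.541  0.1948 0.0915]
```

Call:
carry_out:
  steps:
    - [0,-1,-0.5,0.6,1.0,-1,0.78]
    - [0,-1,-0.5,1.2,2.0,-2.2,0.78]
    - [0,-1,-0.5,1.2,2.0,-2.2,0.78]
    - [0,-1,-0.5,1.2,2.0,-2.2,0.78]

```text
time: 7.25
position: [0.5503, 0.2103, 0.0669]
tool_rot: [-2.634, -0.779, -1.05]
ft_force: [0.0, -0.6, -1.5]
grip_width: 0.777
grip_force: 0.0
```

```bash
python3 - <<'E'
from h import *
s=ctrl.get_state();d=grab('wrist','w5');print(s['joint_positions'].round(2),s['position'],s['qd'].round(3))
M=orient(33);move(M,s['position'])
c=cv2.resize(d['pixels'][150:410,180:460,::-1],None,fx=2.3,fy=2.3,interpolation=cv2.INTER_CUBIC);cv2.imwrite('pics/w5c.png',c)
E
```

```text
[ 0.78  0.06 -1.07  2.38 -1.55  0.15  0.24] [0.55025596 0.21025286 0.06688014] [ 1.822  0.388 -1.843 -0.015  0.002 -0.309  0.231]
turn deg [ 1.2 -1.2  0.4] shift cm [-0.    0.14  0.05] pos [0.5503 0.2088 0.0664]
```

View pics/w5c.png

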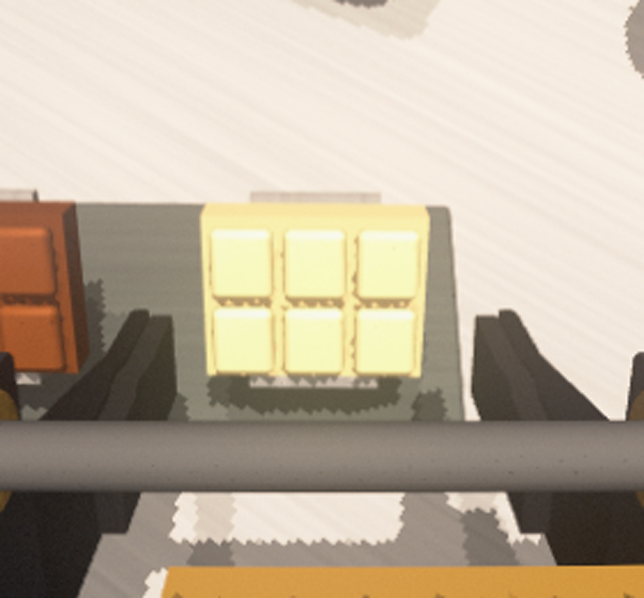

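The white bar is at (268-366,238-313) in the original image, between the fingers and square to them. But joints 5 and 6 are close to their limits at 45° tilt, so I'll use about 30° tilt instead. The bar will then be held 15° off, and the tool can lean back when placing.

```bash
python3 - <<'E'
from h import *
M=orient(32.7,28);print(M[:,2]);move(M,np.array([.573,.2275,.043])-.05*M[:,2])
E
```

```text
[ 0.39506538  0.25362747 -0.88294759]
turn deg [-8.  13.1  0.1] shift cm [0.3  0.6  2.07] pos [0.5503 0.2088 0.0664]
```

Call:
carry_out:
  steps:
    - [0,0,0,-0.4,-0.3,1.5,0.78]
    - [-4,6.5,0,0,0.3,2,0.78]
    - [-8,13,0,0.3,0.6,2,0.78]
    - [-8,13,0,0.3,0.6,2,0.78]
    - [-8,13,0,0.3,0.6,2,0.78]
    - [-8,13,0,0.3,0.6,2,0.78]

```text
time: 7.9
position: [0.544, 0.2267, 0.0848]
tool_rot: [-2.732, -0.83, -0.747]
ft_force: [0.4, 0.8, -0.8]
grip_width: 0.777
grip_force: 0.0
```

```bash
python3 - <<'E' | grep -v -e tray -e place
from fit4 import *
s=ctrl.get_state();d=grab('wrist','w6');print(s['joint_positions'].round(2),s['position'],s['qd'].round(3))
move(orient(32.7,28),s['position'])
h=cv2.cvtColor(d['pixels'],cv2.COLOR_RGB2HSV)
for t in('w4','w6'):
    im=load(t);hh=cv2.cvtColor(im['pixels'],cv2.COLOR_RGB2HSV)
    m=cv2.inRange(hh,(22,60,100),(36,255,255));n,l,st,c=cv2.connectedComponentsWithStats(m)
    print(t,'white',[st[i].tolist() for i in range(1,n) if st[i,4]>150])
    m=cv2.inRange(hh,*MI);n,l,st,c=cv2.connectedComponentsWithStats(m)
    print(t,'milk',[st[i].tolist() for i in range(1,n) if st[i,4]>300])
E
```

```text
[ 0.63  0.06 -0.98  2.2  -0.31  0.4  -1.06] [0.54400036 0.22673357 0.08477187] [-0.629  0.198  0.398 -0.43   2.134  0.546 -2.178]
turn deg [-3.3  1.8 -1.5] shift cm [-0.28 -0.02 -0.2 ] pos [0.5468 0.2269 0.0868]
w4 white [[263, 233, 88, 67, 2947]]
w4 milk [[148, 53, 35, 37, 770], [128, 233, 92, 65, 5211], [162, 319, 26, 59, 637], [458, 319, 22, 59, 434], [249, 388, 361, 25, 6408]]
w6 white [[301, 244, 98, 70, 4865]]
w6 milk [[153, 1, 42, 45, 929], [157, 241, 95, 67, 5080], [87, 280, 26, 23, 387], [162, 319, 26, 59, 681], [457, 320, 23, 58, 440], [250, 387, 360, 26, 5754]]
```

Call:
carry_out:
  steps:
    - [0,0,0,0,0,0,0.78]
    - [0,0,0,0,0,0,0.78]
    - [0,0,0,0,0,0,0.78]
    - [0,0,0,0,0,0,0.78]
    - [0,0,0,0,0,0,0.78]
    - [0,0,0,0,0,0,0.78]

```text
time: 8.55
position: [0.5431, 0.229, 0.0832]
tool_rot: [-2.724, -0.828, -0.745]
ft_force: [-0.5, -0.7, -0.1]
grip_width: 0.784
grip_force: 0.0
```

```bash
cat > loc.py <<'E'
import sys
from fit4 import *
YW=((22,60,100),(36,255,255))
def bm(d,lo,hi,amin=1500):
    m=cv2.inRange(cv2.cvtColor(d['pixels'],cv2.COLOR_RGB2HSV),lo,hi);n,l,st,_=cv2.connectedComponentsWithStats(m)
    for i in np.argsort(-st[:,4]):
        if i and amin<st[i,4] and 45<st[i,3]<110 and 60<st[i,2]<160 and st[i,0]>2:
            o=np.zeros_like(m);cv2.fillConvexPoly(o,cv2.convexHull(np.argwhere(l==i)[:,::-1].astype(np.int32)),1);return o
E
python3 - <<'E' | grep -v -e tray -e place
from loc import *
s=ctrl.get_state();d=grab('wrist','w7');print(s['joint_positions'].round(2),s['position'],s['qd'].round(3))
move(orient(32.7,28),s['position'])
V=[]
for t in('w4','w7'):
    im=load(t);ms=[None,bm(im,*MI),bm(im,*YW)];print(t,[cv2.boundingRect(m) for m in ms if m is not None]);V.append((im,ms))
for v in(V[:1],V[1:],V):
    p=fit(v,[.52,.302,.57,.005,.043]);print(p.round(4),np.round(cost(p,v),3));report(p)
E
```

```text
[ 0.64  0.07 -0.98  2.2  -0.32  0.4  -1.05] [0.54314607 0.22897493 0.08322428] [-0.002  0.006 -0.    -0.006  0.003  0.002 -0.004]
turn deg [-3.8  1.5 -1.7] shift cm [-0.01 -0.01 -0.01] pos [0.5432 0.2291 0.0833]
w4 [(128, 233, 92, 65), (263, 233, 88, 67)]
w7 [(157, 241, 96, 67), (305, 244, 97, 69)]
[0.5206 0.3023 0.568  0.0065 0.0401] [0.083 0.043]
dark [0.4776 0.3817 0.0401]
milk [0.5261 0.3058 0.0401]
white [0.5745 0.23   0.0401]
[0.5171 0.301  0.571  0.0087 0.0379] [0.16  0.104]
dark [0.4758 0.3815 0.0379]
milk [0.5245 0.3057 0.0379]
white [0.5731 0.23   0.0379]
[0.5186 0.3003 0.5672 0.0081 0.0415] [0.09  0.042 0.191 0.098]
dark [0.477  0.3806 0.0415]
milk [0.5253 0.3047 0.0415]
white [0.5737 0.2288 0.0415]
```

```bash
python3 - <<'E'
from h import *
M=orient(32.5,28);P=np.array([.571,.2276,.0437]);move(M,P-.04*M[:,2]);print((M[:,2]*4).round(2))
E
```

```text
turn deg [-3.8  1.5 -1.9] shift cm [ 1.2  -1.16 -0.43] pos [0.5432 0.2291 0.0833]
[ 1.58  1.01 -3.53]
```

Call:
carry_out:
  steps:
    - [-2,0.8,-1,0.6,-0.6,0.3,0.78]
    - [-3.8,1.5,-1.9,1.2,-1.1,0,0.78]
    - [-3.8,1.5,-1.9,1.2,-1.1,-0.4,0.78]
    - [-3.8,1.5,-1.9,1.2,-1.1,-0.4,0.78]
    - [-3.8,1.5,-1.9,1.2,-1.1,-0.4,0.78]

```text
time: 9.1
position: [0.5543, 0.2183, 0.0787]
tool_rot: [-2.806, -0.819, -0.697]
ft_force: [0.4, -1.0, 0.1]
grip_width: 0.779
grip_force: 0.0
```

```bash
python3 - <<'E' | grep -v -e tray -e place
from loc import *
s=ctrl.get_state();print(s['joint_positions'].round(2),s['qd'].round(2));M=orient(32.5,28);P=np.array([.571,.2276,.0437]);move(M,P)
d=grab('wrist','w8')
V=[]
for t in('w4','w8'):
    im=load(t);ms=[None,bm(im,*MI),bm(im,*YW)];print(t,[cv2.boundingRect(m) for m in ms if m is not None]);V.append((im,ms))
p=fit(V,[.52,.302,.57,.005,.043]);print(p.round(4),np.round(cost(p,V),3));report(p)
E
```

```text
[ 0.54  0.11 -0.91  2.16 -0.04  0.44 -1.33] [ 0.01 -0.01 -0.   -0.    0.01  0.   -0.01]
turn deg [-0.  -0.1 -0.1] shift cm [ 1.67  0.93 -3.5 ] pos [0.5543 0.2183 0.0787]
w4 [(128, 233, 92, 65), (263, 233, 88, 67)]
w8 [(119, 246, 111, 68), (275, 246, 100, 69)]
[0.5195 0.3008 0.5639 0.0067 0.0431] [0.101 0.043 0.133 0.056]
dark [0.4771 0.3804 0.0431]
milk [0.5252 0.3043 0.0431]
white [0.5733 0.2283 0.0431]
```

Call:
carry_out:
  steps:
    - [0,0,0,0.5,0.3,-1.1,0.78]
    - [0,0,0,1.1,0.6,-2.2,0.78]
    - [0,0,0,1.5,0.8,-3,0.78]
    - [0,0,0,1.65,0.9,-3.4,0.78]
    - [0,0,0,1.65,0.9,-3.4,0.78]
    - [0,0,0,1.65,0.9,-3.4,0.55]
    - [0,0,0,1.65,0.9,-3.4,0.55]
    - [0,0,0,1.65,0.9,-3.4,0.55]
    - [0,0,0,1.65,0.9,-3.4,0.55]
    - [0,0,0,1.65,0.9,-3.4,0.55]
  squeeze: 15

```text
time: 10.15
position: [0.5721, 0.2271, 0.046]
tool_rot: [-2.807, -0.819, -0.7]
ft_force: [-3.8, -1.7, 5.9]
grip_width: 0.641
grip_force: 15.0
```

Call:
carry_out:
  steps:
    - [0,0,0,0,0,0.4,0.55]
    - [0,0,0,0,0,1.2,0.55]
    - [0,0,0,0,0,3,0.55]
    - [0,0,0,0,0,5.5,0.55]
    - [0,0,0,0,0,8,0.55]
    - [0,0,0,0,0,10.5,0.55]
    - [0,0,0,0,0,13,0.55]
    - [0,0,0,0,0,13,0.55]

```text
time: 10.95
position: [0.5744, 0.2282, 0.1802]
tool_rot: [-2.805, -0.82, -0.711]
ft_force: [-0.1, 0.1, 0.3]
grip_width: 0.644
grip_force: 15.0
```

```bash
python3 - <<'E'
from fit2 import *
d=grab('wrist','w9');grab('scene','s3');grab('side','d3')
t=r.x
rng=[('milk_set',(3,140,60),(18,255,255),(170,100,85,70),(.031,.092)),('white_set',(20,45,100),(36,255,255),(262,100,85,70),(.031,0)),('dark_set',(0,60,5),(25,255,120),(350,100,80,70),(.031,-.092))]
for n,lo,hi,b,c in rng:
    m=mask(W,lo,hi,b);m2=np.zeros_like(m);cv2.fillConvexPoly(m2,cv2.convexHull(np.argwhere(m)[:,::-1].astype(np.int32)),1)
    x,e=fitbox([(W,m2)],(.044,.056,.016),rot(t,[c],0)[0][:2],.004)
    print(n,cv2.boundingRect(m2),x,e,'expected',rot(t,[c],0)[0].round(4),'place from set',(x[:2]-.062*np.array([np.cos(t[2]),np.sin(t[2])])).round(4))
s=ctrl.get_state();print(s['position'],s['joint_positions'].round(2),s['grip_width'])
# bar in hand
P=np.array([[0.571,.2276,.0437]])
im=d['pixels'];h=cv2.cvtColor(im,cv2.COLOR_RGB2HSV);m=cv2.inRange(h,(22,60,100),(36,255,255));k,l,st,c=cv2.connectedComponentsWithStats(m);print([st[i].tolist() for i in range(1,k) if st[i,4]>200])
E
```

```text
tray [ 0.4827 -0.1173  0.0676  0.0073] rms 1.36
tray z=4mm [ 0.4826 -0.1171  0.0673]
place 1 [ 0.4579 -0.211   0.004 ]
place 2 [ 0.4517 -0.1192  0.004 ]
place 3 [ 0.4455 -0.0274  0.004 ]
milk_set (203, 118, 14, 16) [ 0.504  -0.0263 -0.1301] 11.116 expected [ 0.5074 -0.0234  0.    ] place from set [ 0.4421 -0.0305]
white_set (276, 117, 34, 20) [ 0.5085 -0.1111 -0.1931] 3.787 expected [ 0.5136 -0.1152  0.    ] place from set [ 0.4466 -0.1153]
dark_set (362, 116, 57, 44) [ 0.5199 -0.2053  0.0764] 0.074 expected [ 0.5198 -0.207   0.    ] place from set [ 0.458  -0.2095]
[0.5711045  0.22691791 0.17462093] [ 0.61 -0.02 -0.95  2.02 -0.2   0.67 -1.22] 0.6405461937938164
[[260, 273, 121, 59, 5191]]
```

```bash
python3 - <<'E'
from h import *
M=orient(3.86,-17);move(M,[.4533,-.1191,.11])
E
```

```text
turn deg [-14.2  43.1 -27.2] shift cm [-11.78 -34.6   -6.46] pos [0.5711 0.2269 0.1746]
```

Call:
carry_out:
  steps:
    - [-1,3,-2,-0.6,-2,0,0.55]
    - [-2.4,7.2,-4.6,-1.6,-5,0,0.55]
    - [-4,12,-7.6,-2.9,-8.5,0,0.55]
    - [-5.7,17.2,-10.9,-4.1,-12,0,0.55]
    - [-7.3,22.4,-14,-5.3,-15.5,-0.5,0.55]
    - [-9,27.6,-17.2,-6.5,-19,-1.5,0.55]
    - [-10.6,32,-20.4,-7.7,-22.5,-2.5,0.55]
    - [-12.2,37,-23.4,-8.9,-26,-3.5,0.55]
    - [-13.4,41,-25.6,-10.1,-29.5,-4.5,0.55]
    - [-14.2,43.1,-27.2,-11.2,-32.8,-5.5,0.55]
    - [-14.2,43.1,-27.2,-11.8,-34.6,-6.5,0.55]
    - [-14.2,43.1,-27.2,-11.8,-34.6,-6.5,0.55]

```text
time: 12.3
position: [0.4513, -0.1215, 0.1082]
tool_rot: [3.096, 0.098, -0.467]
ft_force: [-0.2, 0.2, -1.8]
grip_width: 0.64
grip_force: 15.0
```

Call:
carry_out:
  steps:
    - [0,0,0,0,0,0,0.55]
    - [0,0,0,0,0,0,0.55]
    - [0,0,0,0,0,0,0.55]

```text
time: 12.6
position: [0.4545, -0.1174, 0.1113]
tool_rot: [3.095, 0.108, -0.458]
ft_force: [0.3, 0.2, -0.8]
grip_width: 0.642
grip_force: 15.0
```

```bash
python3 - <<'E'
from h import *
d=grab('wrist','w10');grab('side','d10');s=ctrl.get_state();print(s['joint_positions'].round(2),s['qd'].round(2),s['grip_width']);M=orient(3.86,-17);move(M,[.4533,-.1191,.011])
a=cv2.resize(d['pixels'][60:400,120:520,::-1],None,fx=1.3,fy=1.3)
b=cv2.resize(load('d10')['pixels'][200:360,230:430,::-1],None,fx=1.35,fy=1.35,interpolation=cv2.INTER_CUBIC)
o=np.zeros((580,800,3),np.uint8);o[:a.shape[0],:a.shape[1]]=a;o[:b.shape[0],525:525+b.shape[1]]=b[:,:275];cv2.imwrite('pics/m10.png',o)
E
```

```text
[ 0.74  0.33 -0.69  1.78  0.24  1.41 -1.53] [ 0.    0.    0.01 -0.    0.    0.    0.  ] 0.6431289722252213
turn deg [ 0.   0.1 -0.1] shift cm [ -0.1   -0.13 -10.  ] pos [ 0.4543 -0.1178  0.111 ]
```

View pics/m10.png

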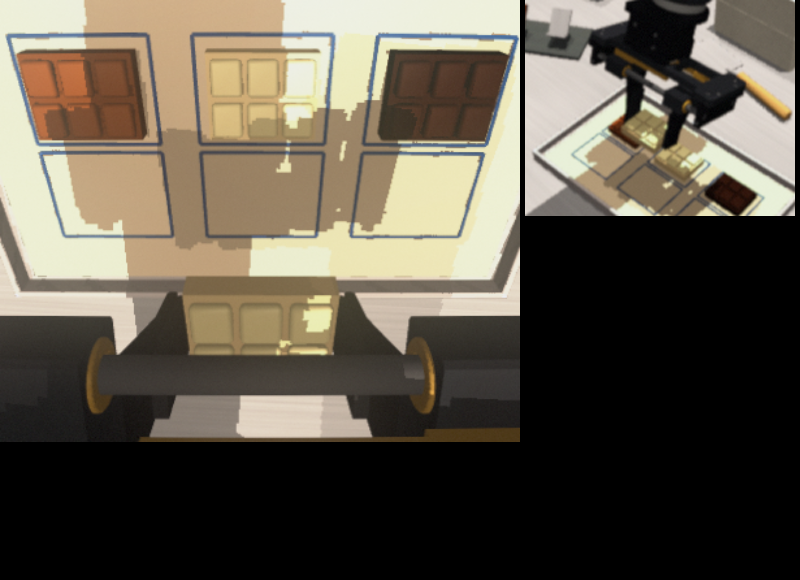

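The white bar is gripped squarely at crop (184-340,277-355), and the rack, tray and set bars look undisturbed. The near outline for it is at crop (201-325,153-237). I'll refit the tray from this view and check the tilt of the held bar.

```bash
cat > fit6.py <<'E'
from h import *
from scipy.optimize import least_squares
d=load('w10');q=lambda x,y:((x+.5)/1.3-.5+120,(y+.5)/1.3-.5+60)
C={(.031,.092):[(8,34),(148,36),(161,144),(39,144)],(.031,0):[(192,34),(334,35),(325,144),(198,144)],(.031,-.092):[(379,36),(517,37),(485,145),(366,145)],
(-.031,.092):[(40,153),(163,153),(173,237),(62,236)],(-.031,0):[(201,153),(325,153),(320,237),(205,236)],(-.031,-.092):[(360,153),(483,154),(462,237),(351,237)]}
mod=[];obs=[]
for (cx,cy),l in C.items():
    for (u,v),o in zip(((.028,.0345),(.028,-.0345),(-.028,-.0345),(-.028,.0345)),l): mod.append((cx+u,cy+v));obs.append(q(*o))
obs=np.array(obs)
def rot(p,l,z):
    c,s=np.cos(p[2]),np.sin(p[2]);return np.array([[p[0]+c*a-s*b,p[1]+s*a+c*b,z] for a,b in l])
f=lambda p:(proj(d,rot(p,mod,p[3]))-obs).ravel()
r=least_squares(f,[.4826,-.117,.067,.004],x_scale=[.1,.1,.1,.01]);t=r.x
if __name__=='__main__':
    print(t.round(4),f(t).std().round(2))
    for i,y in enumerate((-.092,0,.092)): print('place',i+1,rot(t,[(-.031,y)],0)[0].round(4))
    # set bar top faces (z=.02)
    for n,c,l in(('milk',(.031,.092),[(18,51),(137,50),(146,138),(36,138)]),('white',(.031,0),[(207,50),(320,50),(318,138),(212,138)]),('dark',(.031,-.092),[(388,52),(510,52),(490,139),(380,139)])):
        print(n,'set by top face',np.mean([onz(d,q(*o),t[3]+.014) for o in l],0)[:2].round(4),'outline',rot(t,[c],0)[0][:2].round(4))
    # held bar tilt: project model
    T=np.array([.4543,-.1178,.111])
    for tilt in(-5,0,5):
        b=np.radians(tilt);yw=.0673
        X=[]
        for u,v,w in((.022,.028,0),(.022,-.028,0),(.022,.028,.014),(.022,-.028,.014)):
            u-=.0014;w-=.0042;a=u*np.cos(b)+w*np.sin(b);z=-u*np.sin(b)+w*np.cos(b);X.append(T+[a*np.cos(yw)-v*np.sin(yw),a*np.sin(yw)+v*np.cos(yw),z])
        P=proj(d,X);print('tilt down at +x',tilt,((P-[120,60])*1.3).round(0).tolist())
E
python3 fit6.py
```

```text
[ 0.4836 -0.1166  0.0656  0.0073] 1.08
place 1 [ 0.4587 -0.2104  0.    ]
place 2 [ 0.4526 -0.1186  0.    ]
place 3 [ 0.4466 -0.0268  0.    ]
milk set by top face [ 0.5107 -0.0256] outline [ 0.5085 -0.0227]
white set by top face [ 0.5166 -0.1151] outline [ 0.5145 -0.1145]
dark set by top face [ 0.5223 -0.2036] outline [ 0.5205 -0.2063]
tilt down at +x -5 [[189.0, 270.0], [334.0, 270.0], [184.0, 296.0], [339.0, 296.0]]
tilt down at +x 0 [[189.0, 267.0], [334.0, 268.0], [184.0, 291.0], [339.0, 291.0]]
tilt down at +x 5 [[190.0, 266.0], [333.0, 266.0], [185.0, 286.0], [338.0, 286.0]]
```

```bash
cat > fit7.py <<'E'
from fit6 import *
s_rot=orient(3.76,-17.1);T=np.array([.4543,-.1178,.111])
pr=lambda X:((proj(d,X)-[120,60])*1.3)
print('tip +x edge / mid, inner',pr([T+s_rot@[a,b,c] for a,b,c in((.0095,-.028,0),(.0095,.028,0),(.0095,-.033,0),(.0,-.033,0),(.0095,-.033,-.01))]).round(0).tolist())
bx=np.array([np.cos(.0656),np.sin(.0656),0]);by=np.array([-bx[1],bx[0],0]);bz=np.array([0,0,1.])
O=np.array([(186,277),(337,277),(184,293),(340,293)])
def model(p,s):
    b=p[2];ex=bx*np.cos(b)-bz*np.sin(b);ez=bx*np.sin(b)+bz*np.cos(b);C=T+by*p[3]
    return pr([C+ex*(u-p[0])+by*v+ez*(w-p[1]) for u,v,w in((.022,.028,0),(.022,-.028,0),(.022,.028,s),(.022,-.028,s))])
for s in(.009,.010,.011,.012,.014):
  for tl in(0,):
    r=least_squares(lambda p:(model([p[0],p[1],0,p[2]],s)-O).ravel(),[0.,.003,0],x_scale=[.01,.01,.01]);print(s,'u,w of TCP mm',(r.x*1000).round(1),'rms',np.sqrt(np.mean(r.fun**2)).round(2))
E
python3 fit7.py; python3 - <<'E'
from h import *
d=load('w10');g=cv2.cvtColor(d['pixels'],cv2.COLOR_RGB2HSV)
# left finger tip column scan, columns original
for c in(246,250,254,258,262,268,320,384,388,392): print(c,g[270:296,c,2].tolist())
E
```

```text
tip +x edge / mid, inner [[191.0, 292.0], [331.0, 293.0], [179.0, 292.0], [180.0, 314.0], [174.0, 303.0]]
0.009 u,w of TCP mm [ 0.5 -3.  -0. ] rms 0.41
0.01 u,w of TCP mm [ 0.6 -2.2 -0. ] rms 0.73
0.011 u,w of TCP mm [ 0.8 -1.5 -0. ] rms 1.29
0.012 u,w of TCP mm [ 1.  -0.7 -0. ] rms 1.89
0.014 u,w of TCP mm [ 1.5  0.9 -0. ] rms 3.11
246 [193, 193, 175, 162, 149, 123, 109, 107, 107, 108, 106, 109, 107, 107, 117, 149, 163, 160, 151, 125, 84, 63, 59, 56, 59, 57]
250 [193, 192, 177, 160, 151, 124, 110, 107, 106, 108, 107, 110, 104, 103, 89, 70, 59, 60, 60, 60, 57, 56, 57, 61, 57, 57]
254 [193, 192, 177, 161, 150, 122, 106, 106, 106, 107, 108, 109, 107, 107, 83, 61, 57, 59, 56, 58, 59, 58, 59, 59, 56, 58]
258 [191, 193, 177, 161, 149, 122, 108, 107, 105, 107, 106, 107, 106, 106, 118, 148, 144, 92, 58, 59, 60, 59, 57, 56, 55, 57]
262 [190, 193, 174, 154, 145, 126, 113, 116, 117, 121, 121, 122, 121, 122, 122, 122, 127, 147, 153, 155, 156, 154, 155, 155, 154, 154]
268 [192, 191, 153, 123, 123, 122, 122, 121, 123, 121, 122, 121, 121, 119, 122, 121, 128, 145, 157, 154, 154, 156, 153, 128, 118, 130]
320 [237, 236, 187, 124, 124, 125, 123, 123, 123, 123, 123, 123, 124, 123, 125, 123, 129, 148, 159, 157, 156, 155, 147, 125, 124, 136]
384 [237, 236, 234, 229, 228, 172, 117, 117, 118, 116, 118, 116, 116, 113, 117, 170, 195, 154, 90, 69, 67, 69, 69, 66, 66, 66]
388 [236, 236, 234, 230, 227, 170, 115, 115, 115, 118, 117, 117, 117, 114, 91, 74, 69, 67, 68, 72, 67, 68, 65, 66, 66, 67]
392 [236, 236, 214, 219, 228, 171, 117, 115, 117, 117, 115, 117, 117, 116, 112, 104, 82, 69, 71, 67, 69, 68, 68, 67, 67, 66]
```

The tip projection matches the image, and it shows the fingertips about 1 mm below the bar's underside, about 4 mm at the corner. Released over the tray, the bar would drop. I'll put it back in its bay and regrip 5 mm shallower.

```bash
python3 - <<'E'
from h import *
M=R.from_rotvec([-2.807,-.819,-.700]).as_matrix();move(M,[.5721,.2271,.12]);print(np.degrees(np.arctan2(-M[0,1]*-1,-M[1,1])))
E
```

```text
turn deg [ 14.2 -43.   27.1] shift cm [11.78 34.49  0.9 ] pos [ 0.4543 -0.1178  0.111 ]
32.521810528169944
```

Call:
carry_out:
  steps:
    - [1,-3,2,0.6,2,2,0.55]
    - [2.4,-7.2,4.6,1.6,5,4,0.55]
    - [4,-12,7.6,2.9,8.5,6,0.55]
    - [5.7,-17.2,10.9,4.1,12,7,0.55]
    - [7.3,-22.4,14,5.3,15.5,7,0.55]
    - [9,-27.6,17.2,6.5,19,7,0.55]
    - [10.6,-32,20.4,7.7,22.5,7,0.55]
    - [12.2,-37,23.4,8.9,26,7,0.55]
    - [13.4,-41,25.6,10.1,29.5,6,0.55]
    - [14.2,-43,27.1,11.2,32.8,4,0.55]
    - [14.2,-43,27.1,11.8,34.5,2,0.55]
    - [14.2,-43,27.1,11.8,34.5,0.9,0.55]

```text
time: 13.9
position: [0.5702, 0.2302, 0.1185]
tool_rot: [-2.803, -0.824, -0.694]
ft_force: [0.6, -0.9, -1.4]
grip_width: 0.643
grip_force: 15.0
```

Call:
carry_out:
  steps:
    - [0,0,0,0,0,0,0.55]
    - [0,0,0,0,0,0,0.55]
    - [0,0,0,0,0,0,0.55]
    - [0,0,0,0,0,0,0.55]

```text
time: 14.3
position: [0.5725, 0.2258, 0.1205]
tool_rot: [-2.808, -0.816, -0.699]
ft_force: [0.7, -0.1, -1.1]
grip_width: 0.639
grip_force: 15.0
```

```bash
python3 - <<'E'
from h import *
s=ctrl.get_state();print(s['joint_positions'].round(2),s['qd'].round(2))
M=R.from_rotvec([-2.807,-.819,-.700]).as_matrix();move(M,[.5721,.2271,.046])
E
```

```text
[ 0.62  0.09 -1.    2.08 -0.04  0.54 -1.33] [-0.  0. -0.  0.  0. -0. -0.]
turn deg [-0.  -0.   0.1] shift cm [-0.04  0.13 -7.45] pos [0.5725 0.2258 0.1205]
```

Call:
carry_out:
  steps:
    - [0,0,0,0,0.1,-2,0.55]
    - [0,0,0,0,0.1,-4,0.55]
    - [0,0,0,0,0.1,-5.5,0.55]
    - [0,0,0,0,0.1,-6.4,0.55]
    - [0,0,0,0,0.1,-6.4,0.55]
    - [0,0,0,0,0.1,-6.4,0.55]
    - [0,0,0,0,0.1,-6.4,0.55]

```text
time: 15.0
position: [0.5727, 0.2273, 0.0566]
tool_rot: [-2.807, -0.816, -0.699]
ft_force: [-0.1, -0.2, 0.1]
grip_width: 0.643
grip_force: 15.0
```

Call:
carry_out:
  steps:
    - [0,0,0,-0.05,0,-0.4,0.55]
    - [0,0,0,-0.05,0,-0.7,0.55]
    - [0,0,0,-0.05,0,-0.9,0.55]
    - [0,0,0,-0.05,0,-1.0,0.55]
    - [0,0,0,-0.05,0,-1.05,0.55]
    - [0,0,0,-0.05,0,-1.05,0.55]

```text
time: 15.6
position: [0.5718, 0.2275, 0.0459]
tool_rot: [-2.808, -0.817, -0.698]
ft_force: [-6.4, -3.4, 11.4]
grip_width: 0.644
grip_force: 15.0
```

Call:
carry_out:
  steps:
    - [0,0,0,0,0,0.1,0.55]
    - [0,0,0,0,0,0.1,0.74]
    - [0,0,0,0,0,0.1,0.74]
    - [0,0,0,0,0,0.1,0.74]
    - [0,0,0,-0.15,-0.1,0.25,0.74]
    - [0,0,0,-0.3,-0.2,0.35,0.74]
    - [0,0,0,-0.3,-0.2,0.35,0.74]
    - [0,0,0,-0.3,-0.2,0.35,0.55]
    - [0,0,0,-0.3,-0.2,0.35,0.55]
    - [0,0,0,-0.3,-0.2,0.35,0.55]
    - [0,0,0,-0.3,-0.2,0.35,0.55]
    - [0,0,0,-0.3,-0.2,0.35,0.55]

```text
time: 16.8
position: [0.5684, 0.2252, 0.0485]
tool_rot: [-2.808, -0.816, -0.697]
ft_force: [-1.8, -0.4, 1.4]
grip_width: 0.642
grip_force: 15.0
```

Call:
carry_out:
  steps:
    - [0,0,0,0,0,0.4,0.55]
    - [0,0,0,0,0,1.2,0.55]
    - [0,0,0,0,0,3,0.55]
    - [0,0,0,0,0,5.5,0.55]
    - [0,0,0,0,0,8,0.55]
    - [0,0,0,0,0,10.5,0.55]
    - [0,0,0,0,0,12.5,0.55]
    - [0,0,0,0,0,12.5,0.55]
    - [0,0,0,0,0,12.5,0.55]

```text
time: 17.7
position: [0.5682, 0.225, 0.1734]
tool_rot: [-2.808, -0.817, -0.697]
ft_force: [-0.4, 0.8, -0.6]
grip_width: 0.643
grip_force: 15.0
```

```bash
cat > held.py <<'E'
from h import *
import sys
d=grab('wrist',sys.argv[1]);s=ctrl.get_state();g=cv2.cvtColor(d['pixels'],cv2.COLOR_RGB2HSV)
print(s['position'],s['joint_positions'].round(2),s['grip_width'])
for c in(290,320,350): print(c,'V',g[256:306,c,2].tolist(),'S',g[256:306:3,c,1].tolist())
# predicted rows for w (TCP height over underside) mm, bar at 17deg to tool: tool frame
K=np.array(d['camera_matrix'])
T=np.array(d['cam_to_world'])
tool=R.from_rotvec(s['tool_rot']).as_matrix();P=s['position']
b=np.radians(float(sys.argv[2]) if len(sys.argv)>2 else 17)
ex=tool@[np.cos(b),0,np.sin(b)*-1];ez=tool@[-np.sin(b),0,-np.cos(b)];
for w in(-1,1,3,5): print('w',w,[proj(d,P+ex*.0222+ez*(z-w/1000))[0].round(1).tolist() for z in(0,.0115)])
print('tip',proj(d,P+tool@[.0095,.033,0])[0].round(1))
E
python3 held.py w11
```

```text
[0.56756295 0.22492548 0.17241106] [ 0.73 -0.03 -1.06  2.03 -0.22  0.67 -1.2 ] 0.6396123806216925
290 V [245, 244, 244, 243, 239, 196, 148, 157, 194, 238, 246, 246, 246, 246, 246, 246, 246, 246, 246, 246, 246, 246, 246, 246, 246, 246, 246, 246, 227, 227, 243, 247, 246, 246, 246, 246, 246, 246, 246, 246, 246, 246, 246, 246, 246, 246, 245, 245, 246, 245] S [24, 24, 47, 85, 85, 85, 85, 87, 85, 85, 69, 11, 36, 60, 63, 66, 65]
320 V [243, 245, 245, 245, 241, 200, 154, 157, 197, 238, 246, 246, 247, 247, 246, 247, 246, 247, 246, 246, 247, 246, 246, 247, 246, 246, 246, 246, 225, 225, 243, 247, 246, 247, 247, 247, 246, 247, 247, 246, 246, 247, 246, 246, 246, 246, 246, 246, 245, 246] S [24, 23, 46, 83, 84, 84, 84, 85, 85, 85, 72, 13, 34, 58, 61, 63, 65]
350 V [246, 246, 244, 243, 244, 208, 156, 159, 197, 238, 246, 246, 247, 246, 247, 246, 246, 247, 246, 246, 246, 246, 246, 247, 246, 246, 246, 246, 237, 232, 242, 246, 246, 246, 246, 246, 247, 246, 246, 246, 246, 246, 246, 246, 246, 246, 246, 246, 245, 246] S [22, 24, 46, 84, 84, 85, 84, 85, 84, 83, 73, 15, 33, 57, 59, 62, 62]
w -1 [[319.7, 273.2], [319.7, 288.7]]
w 1 [[319.7, 270.6], [319.7, 285.8]]
w 3 [[319.7, 268.2], [319.7, 283.1]]
w 5 [[319.7, 265.8], [319.7, 280.3]]
tip [382.9 288.3]
```

```bash
python3 - <<'E'
from h import *
s=ctrl.get_state();t=R.from_rotvec(s['tool_rot']).as_matrix();print('tilt',np.degrees(np.arccos(-t[2,2])),'yaw',np.degrees(np.arctan2(t[0,1],-t[1,1])))
move(orient(3.8,-17),[.452,-.1188,.05])
E
```

```text
tilt 27.79917022491155 yaw 32.46210095938386
turn deg [-14.1  43.  -27.1] shift cm [-11.56 -34.37 -12.24] pos [0.5676 0.2249 0.1724]
```

Call:
carry_out:
  steps:
    - [-1,3,-2,-0.6,-2,0,0.55]
    - [-2.4,7.2,-4.6,-1.6,-5,0,0.55]
    - [-4,12,-7.6,-2.9,-8.5,0,0.55]
    - [-5.7,17.2,-10.9,-4.1,-12,0,0.55]
    - [-7.3,22.4,-14,-5.3,-15.5,-0.5,0.55]
    - [-9,27.6,-17.2,-6.5,-19,-1.5,0.55]
    - [-10.6,32,-20.4,-7.7,-22.5,-2.5,0.55]
    - [-12.2,37,-23.4,-8.9,-26,-4,0.55]
    - [-13.4,41,-25.6,-10.1,-29.5,-6,0.55]
    - [-14.1,43,-27.1,-11.2,-32.8,-9,0.55]
    - [-14.1,43,-27.1,-11.6,-34.4,-11,0.55]
    - [-14.1,43,-27.1,-11.6,-34.4,-12.2,0.55]

```text
time: 18.95
position: [0.4497, -0.1209, 0.0478]
tool_rot: [3.098, 0.098, -0.47]
ft_force: [-0.4, 0.1, -1.4]
grip_width: 0.638
grip_force: 15.0
```

Call:
carry_out:
  steps:
    - [0,0,0,0,0,0,0.55]
    - [0,0,0,0,0,0,0.55]
    - [0,0,0,0,0,0,0.55]
    - [0,0,0,0,0,0,0.55]

```text
time: 19.35
position: [0.4533, -0.1179, 0.0525]
tool_rot: [3.097, 0.106, -0.457]
ft_force: [0.1, 0.6, -0.6]
grip_width: 0.646
grip_force: 15.0
```

```bash
python3 held.py w12 | head -1; python3 - <<'E'
from h import *
move(orient(3.8,-17),[.452,-.1188,.012])
E
```

```text
[ 0.45313002 -0.11820216  0.05238174] [ 0.79  0.43 -0.77  1.83  0.33  1.32 -1.61] 0.6434601102644151
turn deg [-0.   0.2 -0.1] shift cm [-0.11 -0.06 -4.04] pos [ 0.4531 -0.1182  0.0524]
```

Call:
carry_out:
  steps:
    - [0,0,0,-0.05,0,-1.5,0.55]
    - [0,0,0,-0.1,-0.05,-2.8,0.55]
    - [0,0,0,-0.1,-0.05,-3.6,0.55]
    - [0,0,0,-0.1,-0.05,-3.9,0.55]
    - [0,0,0,-0.1,-0.05,-4.1,0.55]
    - [0,0,0,-0.1,-0.05,-4.1,0.55]

```text
time: 20.0
position: [0.4513, -0.1192, 0.0102]
tool_rot: [3.097, 0.104, -0.461]
ft_force: [-0.2, 0.3, -1.2]
grip_width: 0.639
grip_force: 15.0
```

Call:
carry_out:
  steps:
    - [0,0,0,0,0,-0.1,0.55]
    - [0,0,0,0,0,-0.1,0.55]

```text
time: 20.2
position: [0.4515, -0.1193, 0.0097]
tool_rot: [3.097, 0.103, -0.46]
ft_force: [-0.2, 0.2, -1.8]
grip_width: 0.639
grip_force: 15.0
```

Call:
carry_out:
  steps:
    - [0,0,0,0,0,-0.1,0.55]
    - [0,0,0,0,0,-0.1,0.55]

```text
time: 20.4
position: [0.4516, -0.1193, 0.0087]
tool_rot: [3.097, 0.103, -0.46]
ft_force: [0.1, 0.4, -0.5]
grip_width: 0.64
grip_force: 15.0
```

Call:
carry_out:
  steps:
    - [0,0,0,0,0,-0.1,0.55]
    - [0,0,0,0,0,-0.1,0.55]

```text
time: 20.6
position: [0.4516, -0.1193, 0.0086]
tool_rot: [3.096, 0.103, -0.461]
ft_force: [-0.3, -0.8, 6.5]
grip_width: 0.644
grip_force: 15.0
```

Call:
carry_out:
  steps:
    - [0,0,0,0,0,-0.05,0.55]
    - [0,0,0,0,0,-0.05,0.55]

```text
time: 20.8
position: [0.4516, -0.1194, 0.0086]
tool_rot: [3.096, 0.103, -0.461]
ft_force: [-1.7, 0.3, 9.5]
grip_width: 0.641
grip_force: 15.0
```

Call:
carry_out:
  steps:
    - [0,0,0,0,0,0.03,0.63]
    - [0,0,0,0,0,0.03,0.66]
    - [0,0,0,0,0,0.03,0.7]
    - [0,0,0,0,0,0.03,0.76]
    - [0,0,0,0,0,0.03,0.76]
    - [0,0,0,0.3,0,1,0.76]
    - [0,0,0,0.9,0,3,0.76]
    - [0,0,0,1.8,0,6,0.76]
    - [0,0,0,2.4,0,10,0.76]
    - [0,0,0,2.4,0,13,0.76]
    - [0,0,0,2.4,0,13,0.76]

```text
time: 21.9
position: [0.4785, -0.1192, 0.1414]
tool_rot: [3.096, 0.103, -0.448]
ft_force: [1.0, -0.0, -0.2]
grip_width: 0.765
grip_force: 0.0
```

```bash
python3 - <<'E'
from h import *
s=ctrl.get_state();print(s['position'],s['qd'].round(2))
W=grab('wrist','w13');grab('scene','s13');D=grab('side','d13')
for t in('d13','w13'):
    d=load(t);h=cv2.cvtColor(d['pixels'],cv2.COLOR_RGB2HSV);m=cv2.inRange(h,(18,60,90),(36,255,255))
    k,l,st,c=cv2.connectedComponentsWithStats(m);print(t,[st[i].tolist() for i in range(1,k) if st[i,4]>80])
# pregrasp milk: white grasp pose shifted by 90 mm along rack y
M=orient(32.5,28);ry=np.array([-np.sin(np.radians(32.4)),np.cos(np.radians(32.4)),0])
n=np.array([-.596,-.38,.707]);P=np.array([.5684,.2252,.0485])+.09*ry;print('milk grasp',P,'dark',P+.09*ry);move(M,P-.04*M[:,2])
E
```

```text
[ 0.47845003 -0.11924599  0.14141243] [-0.    0.04  0.02  0.07  0.02 -0.05 -0.01]
d13 [[306, 0, 334, 260, 49521], [30, 37, 54, 119, 2291], [210, 59, 140, 66, 3756], [396, 258, 31, 26, 187], [320, 284, 47, 53, 1009], [282, 304, 21, 26, 188], [302, 321, 41, 34, 699], [367, 327, 36, 36, 159], [283, 340, 27, 17, 170], [85, 395, 41, 34, 671]]
w13 [[279, 118, 77, 66, 3851], [393, 121, 87, 19, 131], [369, 132, 19, 16, 81], [282, 192, 74, 81, 2913], [383, 192, 26, 32, 295], [358, 198, 24, 26, 277], [465, 333, 11, 44, 149], [165, 338, 9, 39, 116]]
milk grasp [0.52017559 0.30118951 0.0485    ] dark [0.47195118 0.37717903 0.0485    ]
turn deg [ 14.1 -43.1  27.2] shift cm [ 2.94 41.05 -5.29] pos [ 0.475  -0.1194  0.1367]
```

Call:
carry_out:
  steps:
    - [1,-3,2,0,3,2,0.76]
    - [2.4,-7.2,4.6,0,7,3,0.76]
    - [4,-12,7.6,0,11.5,3,0.76]
    - [5.7,-17.2,10.9,0.3,16,3,0.76]
    - [7.3,-22.4,14,0.6,20.5,3,0.76]
    - [9,-27.6,17.2,1,25,3,0.76]
    - [10.6,-32,20.4,1.5,29.5,2,0.76]
    - [12.2,-37,23.4,2,34,1,0.76]
    - [13.4,-41,25.6,2.5,38,-1,0.76]
    - [14.1,-43,27.1,2.7,41,-3,0.76]
    - [14.1,-43,27.1,2.7,41,-5,0.76]
    - [14.1,-43,27.1,2.7,41,-5.2,0.76]

```text
time: 23.25
position: [0.4986, 0.291, 0.0811]
tool_rot: [-2.806, -0.82, -0.686]
ft_force: [0.2, -0.7, -0.1]
grip_width: 0.757
grip_force: 0.0
```

Call:
carry_out:
  steps:
    - [0,0,0,0,0,0,0.76]
    - [0,0,0,0,0,0,0.76]
    - [0,0,0,0,0,0,0.76]
    - [0,0,0,0,0,0,0.76]

```text
time: 23.65
position: [0.5028, 0.2904, 0.0854]
tool_rot: [-2.808, -0.816, -0.698]
ft_force: [-0.1, 0.1, -0.0]
grip_width: 0.762
grip_force: 0.0
```

```bash
cat > pre.py <<'E'
from loc import *
import sys
tag,n=sys.argv[1],sys.argv[2]
s=ctrl.get_state();d=grab('wrist',tag);print(s['joint_positions'].round(2),s['qd'].round(2))
M=orient(32.5,28);G={'milk':np.array([.5202,.3012,.0485]),'dark':np.array([.472,.3772,.0485])}[n];move(M,G)
m=bm(d,*(MI if n=='milk' else DK));
if m is None: print('no mask')
else:
    # expected bar: same grasp geometry as white: underside P = G - u*ex - w*n
    k=.7071;a=np.radians(32.4);f=np.array([np.cos(a),np.sin(a),0]);z=np.array([0,0,1.]);ex=(f+z)*k;nn=(z-f)*k;ey=np.array([-f[1],f[0],0])
    P=G+.0003*ex-.0042*nn
    c=[P+ex*u+ey*v+nn*w for u in(-.022,.022) for v in(-.028,.028) for w in(0,.012)]
    print('predicted',cv2.boundingRect(np.round(proj(d,c)).astype(np.int32)),'seen',cv2.boundingRect(m))
E
python3 pre.py w14 milk | grep -v -e tray -e place
```

```text
[ 0.73  0.08 -1.3   2.19  0.16  0.45 -1.68] [ 0. -0. -0. -0.  0.  0. -0.]
turn deg [ 0.  -0.1  0.1] shift cm [ 1.74  1.08 -3.69] pos [0.5028 0.2904 0.0854]
predicted (273, 240, 96, 67) seen (275, 241, 94, 66)
```

The predicted and seen positions agree to a pixel, so I'll grasp the milk bar.

Call:
carry_out:
  steps:
    - [0,0,0,0.5,0.3,-1.1,0.76]
    - [0,0,0,1.1,0.7,-2.3,0.76]
    - [0,0,0,1.5,0.9,-3.1,0.76]
    - [0,0,0,1.7,1.1,-3.6,0.76]
    - [0,0,0,1.7,1.1,-3.6,0.76]
    - [0,0,0,1.7,1.1,-3.6,0.76]
    - [0,0,0,1.7,1.1,-3.6,0.55]
    - [0,0,0,1.7,1.1,-3.6,0.55]
    - [0,0,0,1.7,1.1,-3.6,0.55]
    - [0,0,0,1.7,1.1,-3.6,0.55]
    - [0,0,0,1.7,1.1,-3.6,0.55]

```text
time: 24.8
position: [0.5197, 0.3014, 0.0494]
tool_rot: [-2.808, -0.816, -0.698]
ft_force: [-3.4, -3.0, 6.4]
grip_width: 0.639
grip_force: 15.0
```

Call:
carry_out:
  steps:
    - [0,0,0,0,0,0.4,0.55]
    - [0,0,0,0,0,1.2,0.55]
    - [0,0,0,0,0,3,0.55]
    - [0,0,0,0,0,5.5,0.55]
    - [0,0,0,0,0,8,0.55]
    - [0,0,0,0,0,10.5,0.55]
    - [0,0,0,0,0,12.5,0.55]
    - [0,0,0,0,0,12.5,0.55]
    - [0,0,0,0,0,12.5,0.55]

```text
time: 25.7
position: [0.5191, 0.3015, 0.1737]
tool_rot: [-2.809, -0.818, -0.697]
ft_force: [-0.7, 0.2, -0.8]
grip_width: 0.641
grip_force: 15.0
```

```bash
python3 held.py w15 17.3; python3 - <<'E'
from h import *
print('place3');move(orient(3.8,-17),[.4463,-.0270,.05])
E
```

```text
[0.51843525 0.30152677 0.17277093] [ 0.79 -0.16 -1.25  2.06 -0.3   0.67 -1.31] 0.6416153354069184
290 V [242, 241, 240, 241, 223, 166, 143, 147, 151, 150, 151, 149, 151, 151, 150, 149, 149, 148, 150, 147, 150, 148, 148, 149, 149, 149, 148, 148, 127, 139, 172, 193, 208, 225, 221, 202, 178, 168, 166, 164, 165, 164, 163, 163, 163, 162, 163, 163, 161, 161] S [24, 25, 41, 134, 145, 145, 148, 152, 156, 159, 166, 162, 172, 173, 175, 175, 174]
320 V [243, 243, 244, 245, 234, 175, 146, 152, 150, 150, 150, 153, 150, 151, 151, 150, 150, 151, 149, 149, 150, 149, 150, 149, 148, 148, 150, 148, 129, 137, 169, 192, 209, 225, 221, 203, 182, 171, 168, 167, 165, 168, 167, 164, 164, 165, 162, 163, 163, 161] S [24, 23, 45, 133, 144, 148, 149, 152, 160, 162, 167, 164, 172, 171, 173, 175, 175]
350 V [246, 246, 245, 245, 231, 171, 139, 151, 150, 152, 152, 153, 151, 151, 150, 150, 150, 151, 149, 147, 148, 148, 150, 152, 149, 151, 151, 148, 128, 138, 169, 193, 209, 222, 220, 201, 181, 171, 169, 171, 169, 167, 167, 167, 164, 164, 166, 165, 162, 162] S [23, 23, 42, 124, 147, 146, 151, 152, 157, 159, 169, 165, 170, 169, 173, 176, 173]
w -1 [[319.5, 273.3], [319.4, 289.0]]
w 1 [[319.5, 270.8], [319.4, 286.1]]
w 3 [[319.5, 268.3], [319.5, 283.3]]
w 5 [[319.5, 265.9], [319.5, 280.6]]
tip [382.7 288.3]
place3
turn deg [-14.1  43.  -27.2] shift cm [ -7.21 -32.85 -12.28] pos [0.5184 0.3015 0.1728]
```

Call:
carry_out:
  steps:
    - [-1,3,-2,-0.4,-2,0,0.55]
    - [-2.4,7.2,-4.6,-1,-5,0,0.55]
    - [-4,12,-7.6,-1.8,-8.3,0,0.55]
    - [-5.7,17.2,-10.9,-2.5,-11.6,0,0.55]
    - [-7.3,22.4,-14,-3.3,-14.9,-0.5,0.55]
    - [-9,27.6,-17.2,-4,-18.2,-1.5,0.55]
    - [-10.6,32,-20.4,-4.8,-21.5,-2.5,0.55]
    - [-12.2,37,-23.4,-5.6,-24.8,-4,0.55]
    - [-13.4,41,-25.6,-6.3,-28,-6,0.55]
    - [-14.1,43,-27.2,-7,-31,-9,0.55]
    - [-14.1,43,-27.2,-7.2,-32.9,-11,0.55]
    - [-14.1,43,-27.2,-7.2,-32.9,-12.2,0.55]

```text
time: 26.95
position: [0.4452, -0.0295, 0.0482]
tool_rot: [3.097, 0.096, -0.469]
ft_force: [-0.6, -0.2, 0.7]
grip_width: 0.64
grip_force: 15.0
```

Call:
carry_out:
  steps:
    - [0,0,0,0,0,0,0.55]
    - [0,0,0,0,0,0,0.55]
    - [0,0,0,0,0,0,0.55]
    - [0,0,0,0,0,0,0.55]

```text
time: 27.35
position: [0.4481, -0.0264, 0.0529]
tool_rot: [3.097, 0.103, -0.457]
ft_force: [-0.6, -0.3, -1.5]
grip_width: 0.644
grip_force: 15.0
```

```bash
python3 - <<'E'
from h import *
s=ctrl.get_state();print(s['joint_positions'].round(2),s['qd'].round(2));move(orient(3.8,-17),[.4463,-.0270,.011])
E
```

```text
[ 0.82  0.48 -1.    1.86  0.38  1.33 -1.84] [ 0.   -0.    0.01  0.    0.   -0.    0.  ]
turn deg [-0.   0.2 -0. ] shift cm [-0.18 -0.06 -4.19] pos [ 0.4481 -0.0264  0.0529]
```

Call:
carry_out:
  steps:
    - [0,0,0,-0.05,0,-1.5,0.55]
    - [0,0,0,-0.1,0,-2.8,0.55]
    - [0,0,0,-0.12,0,-3.6,0.55]
    - [0,0,0,-0.12,0,-3.9,0.55]
    - [0,0,0,-0.12,0,-4.1,0.55]
    - [0,0,0,-0.12,0,-4.1,0.55]

```text
time: 27.95
position: [0.4461, -0.0272, 0.0108]
tool_rot: [3.097, 0.101, -0.461]
ft_force: [-1.0, 0.3, -1.1]
grip_width: 0.644
grip_force: 15.0
```

Call:
carry_out:
  steps:
    - [0,0,0,0,0,-0.1,0.55]
    - [0,0,0,0,0,-0.1,0.55]

```text
time: 28.15
position: [0.4463, -0.0273, 0.0101]
tool_rot: [3.097, 0.101, -0.46]
ft_force: [-0.7, -0.1, -0.1]
grip_width: 0.64
grip_force: 15.0
```

Call:
carry_out:
  steps:
    - [0,0,0,0,0,-0.1,0.55]
    - [0,0,0,0,0,-0.1,0.55]

```text
time: 28.35
position: [0.4464, -0.0273, 0.0094]
tool_rot: [3.097, 0.101, -0.46]
ft_force: [0.1, -1.2, 4.0]
grip_width: 0.641
grip_force: 15.0
```

Call:
carry_out:
  steps:
    - [0,0,0,0,0,-0.08,0.55]
    - [0,0,0,0,0,-0.08,0.55]
    - [0,0,0,0,0,-0.04,0.63]
    - [0,0,0,0,0,-0.04,0.66]
    - [0,0,0,0,0,-0.04,0.7]
    - [0,0,0,0,0,-0.04,0.76]
    - [0,0,0,0,0,-0.04,0.76]
    - [0,0,0,0.3,0,1,0.76]
    - [0,0,0,0.9,0,3,0.76]
    - [0,0,0,1.8,0,6,0.76]
    - [0,0,0,2.4,0,10,0.76]
    - [0,0,0,2.4,0,13,0.76]

```text
time: 29.55
position: [0.4715, -0.0268, 0.1417]
tool_rot: [3.098, 0.101, -0.457]
ft_force: [0.4, 0.1, -0.2]
grip_width: 0.755
grip_force: 0.0
```

```bash
python3 - <<'E'
from h import *
grab('wrist','w16');s=ctrl.get_state();print(s['joint_positions'].round(2),s['position'])
M=orient(32.5,28);move(M,np.array([.472,.3772,.0485])-.04*M[:,2])
E
```

```text
[ 0.84  0.42 -1.04  1.72  0.31  1.5  -1.79] [ 0.47347229 -0.02631125  0.14561826]
turn deg [ 14.  -42.7  27.3] shift cm [-1.73 39.34 -6.18] pos [ 0.4735 -0.0263  0.1456]
```

Call:
carry_out:
  steps:
    - [1,-3,2,0,3,2,0.76]
    - [2.4,-7.2,4.6,0,7,3,0.76]
    - [4,-12,7.6,0,11.5,3,0.76]
    - [5.7,-17.2,10.9,-0.2,16,3,0.76]
    - [7.3,-22.4,14,-0.4,20.5,3,0.76]
    - [9,-27.6,17.2,-0.7,25,2,0.76]
    - [10.6,-32,20.4,-1,29,1,0.76]
    - [12.2,-37,23.4,-1.3,33,0,0.76]
    - [13.4,-41,25.6,-1.6,37,-2,0.76]
    - [14,-42.7,27.3,-1.8,39.3,-4,0.76]
    - [14,-42.7,27.3,-1.8,39.3,-6,0.76]
    - [14,-42.7,27.3,-1.8,39.3,-6.1,0.76]

```text
time: 30.8
position: [0.4529, 0.3628, 0.0817]
tool_rot: [-2.817, -0.817, -0.689]
ft_force: [0.5, -1.4, -0.2]
grip_width: 0.759
grip_force: 0.0
```

Call:
carry_out:
  steps:
    - [0,0,0,0,0,0,0.76]
    - [0,0,0,0,0,0,0.76]
    - [0,0,0,0,0,0,0.76]
    - [0,0,0,0,0,0,0.76]

```text
time: 31.2
position: [0.4537, 0.3618, 0.0828]
tool_rot: [-2.818, -0.814, -0.689]
ft_force: [0.6, -0.6, -0.4]
grip_width: 0.758
grip_force: 0.0
```

```bash
python3 pre.py w17 dark | grep -v -e tray -e place; python3 - <<'E'
from h import *
d=load('w17');h=cv2.cvtColor(d['pixels'],cv2.COLOR_RGB2HSV)
for lim in(60,75,90,110):
    m=cv2.inRange(h,(0,70,5),(20,255,lim));k,l,st,c=cv2.connectedComponentsWithStats(m);print(lim,[st[i].tolist() for i in range(1,k) if st[i,4]>1200])
E
```

```text
[ 0.52  0.11 -1.32  2.18  0.45  0.5  -2.13] [ 0.    0.    0.    0.    0.01 -0.   -0.01]
turn deg [ 0.5 -0.4  0.3] shift cm [ 1.83  1.55 -3.42] pos [0.4537 0.3617 0.0827]
predicted (266, 234, 97, 68) seen (277, 243, 86, 58)
60 [[416, 354, 65, 42, 1259]]
75 [[280, 243, 83, 58, 2103], [416, 354, 65, 42, 1288]]
90 [[270, 234, 93, 67, 5183], [416, 319, 65, 77, 1743]]
110 [[268, 234, 95, 67, 5837], [416, 319, 65, 77, 1809]]
```

Call:
carry_out:
  steps:
    - [0.5,-0.4,0.3,0.25,0.55,0,0.76]
    - [0.5,-0.4,0.3,0.25,0.55,0,0.76]
    - [0.5,-0.4,0.3,0.7,0.85,-1,0.76]
    - [0.5,-0.4,0.3,1.1,1.1,-1.9,0.76]
    - [0.5,-0.4,0.3,1.1,1.1,-1.9,0.76]
    - [0.5,-0.4,0.3,1.1,1.1,-1.9,0.76]

```text
time: 31.85
position: [0.4634, 0.3733, 0.0629]
tool_rot: [-2.805, -0.819, -0.697]
ft_force: [-0.3, 0.4, 0.1]
grip_width: 0.76
grip_force: 0.0
```

```bash
python3 pre.py w18 dark | grep -v -e tray -e place; python3 - <<'E'
from h import *
d=load('w18');h=cv2.cvtColor(d['pixels'],cv2.COLOR_RGB2HSV)
m=cv2.inRange(h,(0,70,5),(20,255,100));k,l,st,c=cv2.connectedComponentsWithStats(m);print([st[i].tolist() for i in range(1,k) if st[i,4]>1200])
E
```

```text
[ 0.34  0.2  -1.18  2.17  0.64  0.48 -2.3 ] [ 0.01 -0.01 -0.01 -0.    0.   -0.   -0.01]
turn deg [-0.1 -0.1 -0.1] shift cm [ 0.84  0.38 -1.47] pos [0.4636 0.3734 0.0632]
predicted (269, 252, 109, 74) seen (274, 255, 103, 71)
[[271, 252, 107, 74, 7058], [416, 318, 65, 78, 1897]]
```

Predicted and seen positions match again, so I'll grasp the dark bar.

Call:
carry_out:
  steps:
    - [0,0,0,0.4,0.2,-0.7,0.76]
    - [0,0,0,0.7,0.3,-1.2,0.76]
    - [0,0,0,0.8,0.4,-1.45,0.76]
    - [0,0,0,0.8,0.4,-1.45,0.76]
    - [0,0,0,0.8,0.4,-1.45,0.76]
    - [0,0,0,0.8,0.4,-1.45,0.55]
    - [0,0,0,0.8,0.4,-1.45,0.55]
    - [0,0,0,0.8,0.4,-1.45,0.55]
    - [0,0,0,0.8,0.4,-1.45,0.55]
    - [0,0,0,0.8,0.4,-1.45,0.55]

```text
time: 32.9
position: [0.4717, 0.3772, 0.0484]
tool_rot: [-2.806, -0.819, -0.698]
ft_force: [-3.8, -2.9, 6.5]
grip_width: 0.639
grip_force: 15.0
```

Call:
carry_out:
  steps:
    - [0,0,0,0,0,0.4,0.55]
    - [0,0,0,0,0,1.2,0.55]
    - [0,0,0,0,0,3,0.55]
    - [0,0,0,0,0,5.5,0.55]
    - [0,0,0,0,0,8,0.55]
    - [0,0,0,0,0,10.5,0.55]
    - [0,0,0,0,0,12.5,0.55]
    - [0,0,0,0,0,12.5,0.55]
    - [0,0,0,0,0,12.5,0.55]
    - [0,0,0,0,0,12.5,0.55]

```text
time: 33.9
position: [0.4707, 0.3767, 0.1716]
tool_rot: [-2.806, -0.82, -0.694]
ft_force: [-0.5, 0.4, -0.8]
grip_width: 0.641
grip_force: 15.0
```

```bash
python3 held.py w19 17.3; python3 - <<'E'
from h import *
print('place1');move(orient(3.8,-17),[.4583,-.2107,.05])
E
```

```text
[0.47059878 0.37676855 0.17148998] [ 0.6  -0.13 -1.28  2.05 -0.1   0.65 -1.65] 0.647004545192073
290 V [243, 244, 244, 211, 150, 154, 158, 156, 124, 99, 96, 97, 98, 96, 96, 95, 95, 92, 94, 89, 91, 92, 91, 90, 93, 88, 88, 87, 82, 86, 95, 104, 115, 126, 122, 108, 95, 90, 90, 88, 88, 89, 88, 86, 87, 85, 86, 86, 86, 85] S [23, 40, 40, 77, 81, 83, 84, 89, 90, 94, 102, 117, 107, 107, 110, 108, 116]
320 V [243, 244, 242, 211, 149, 147, 153, 152, 125, 96, 92, 90, 91, 89, 89, 89, 88, 88, 86, 87, 87, 86, 87, 84, 85, 85, 83, 83, 78, 81, 90, 98, 110, 119, 118, 108, 93, 87, 85, 87, 85, 83, 84, 79, 83, 81, 82, 79, 81, 79] S [23, 42, 38, 80, 84, 89, 86, 92, 93, 92, 105, 120, 112, 111, 115, 123, 126]
350 V [239, 239, 240, 206, 147, 145, 150, 147, 125, 96, 92, 88, 90, 89, 88, 88, 86, 88, 85, 86, 83, 85, 84, 82, 84, 80, 82, 83, 78, 81, 89, 98, 108, 118, 117, 103, 93, 86, 86, 85, 83, 87, 83, 82, 81, 82, 80, 81, 81, 80] S [25, 40, 37, 82, 82, 81, 87, 93, 100, 98, 106, 125, 121, 111, 120, 112, 116]
w -1 [[319.9, 272.1], [319.9, 287.7]]
w 1 [[319.9, 269.6], [319.9, 284.9]]
w 3 [[319.9, 267.1], [319.9, 282.1]]
w 5 [[319.9, 264.6], [319.9, 279.4]]
tip [383.4 287.2]
place1
turn deg [-14.3  42.9 -27.2] shift cm [ -1.23 -58.75 -12.15] pos [0.4706 0.3768 0.1715]
```

Call:
carry_out:
  steps:
    - [-0.5,1.5,-1,0,-2,0,0.55]
    - [-1.5,4.5,-3,0,-5.5,0,0.55]
    - [-2.7,8,-5.2,0,-9.5,0,0.55]
    - [-4,12,-7.6,0,-13.5,0,0.55]
    - [-5.3,16,-10,0,-17.5,0,0.55]
    - [-6.6,20,-12.6,0,-21.5,0,0.55]
    - [-8,24,-15.2,0,-25.5,0,0.55]
    - [-9.3,28,-17.8,0,-29.5,0,0.55]
    - [-10.6,32,-20.3,0,-33.5,0,0.55]
    - [-12,36,-22.8,-0.3,-37.5,0,0.55]
    - [-13.2,39.7,-25.1,-0.5,-41,0,0.55]
    - [-14.3,42.9,-27.2,-0.6,-44,0,0.55]

```text
time: 35.15
position: [0.4652, -0.0648, 0.171]
tool_rot: [3.095, 0.1, -0.466]
ft_force: [0.1, 0.6, 0.0]
grip_width: 0.644
grip_force: 15.0
```

Call:
carry_out:
  steps:
    - [0,0,0,-0.2,-3.5,0,0.55]
    - [0,0,0,-0.3,-7.5,-1,0.55]
    - [0,0,0,-0.5,-11,-3,0.55]
    - [0,0,0,-0.6,-13.8,-6,0.55]
    - [0,0,0,-0.6,-14.7,-9,0.55]
    - [0,0,0,-0.6,-14.7,-11.5,0.55]
    - [0,0,0,-0.6,-14.7,-12.1,0.55]
    - [0,0,0,-0.6,-14.7,-12.1,0.55]
    - [0,0,0,-0.6,-14.7,-12.1,0.55]
    - [0,0,0,-0.6,-14.7,-12.1,0.55]

```text
time: 36.15
position: [0.4607, -0.2097, 0.0533]
tool_rot: [3.094, 0.105, -0.455]
ft_force: [0.0, 0.6, -0.3]
grip_width: 0.643
grip_force: 15.0
```

```bash
python3 - <<'E'
from h import *
s=ctrl.get_state();print(s['joint_positions'].round(2),s['qd'].round(2));move(orient(3.8,-17),[.4583,-.2107,.011])
E
```

```text
[ 0.86  0.47 -0.69  1.75  0.37  1.33 -1.47] [ 0.   -0.01  0.    0.   -0.   -0.   -0.  ]
turn deg [ 0.1  0.3 -0.1] shift cm [-0.24 -0.1  -4.23] pos [ 0.4607 -0.2097  0.0533]
```

Call:
carry_out:
  steps:
    - [0,0,0,-0.08,0,-1.5,0.55]
    - [0,0,0,-0.16,-0.04,-2.8,0.55]
    - [0,0,0,-0.18,-0.04,-3.6,0.55]
    - [0,0,0,-0.18,-0.04,-3.9,0.55]
    - [0,0,0,-0.18,-0.04,-4.15,0.55]
    - [0,0,0,-0.18,-0.04,-4.15,0.55]

```text
time: 36.75
position: [0.4578, -0.2101, 0.0104]
tool_rot: [3.095, 0.104, -0.458]
ft_force: [0.0, -0.5, -0.4]
grip_width: 0.642
grip_force: 15.0
```

Call:
carry_out:
  steps:
    - [0,0,0,0,0,-0.1,0.55]
    - [0,0,0,0,0,-0.1,0.55]

```text
time: 36.95
position: [0.4581, -0.2103, 0.0098]
tool_rot: [3.095, 0.104, -0.457]
ft_force: [-0.6, -0.8, 0.0]
grip_width: 0.643
grip_force: 15.0
```

Call:
carry_out:
  steps:
    - [0,0,0,0,0,-0.1,0.55]
    - [0,0,0,0,0,-0.1,0.55]

```text
time: 37.15
position: [0.4581, -0.2103, 0.0088]
tool_rot: [3.095, 0.104, -0.457]
ft_force: [0.0, 0.6, 0.5]
grip_width: 0.639
grip_force: 15.0
```

Call:
carry_out:
  steps:
    - [0,0,0,0,0,-0.06,0.55]
    - [0,0,0,0,0,-0.06,0.55]

```text
time: 37.35
position: [0.4581, -0.2103, 0.0087]
tool_rot: [3.095, 0.104, -0.457]
ft_force: [-0.7, -0.2, 5.3]
grip_width: 0.638
grip_force: 15.0
```

Contact came at 8.7 mm, the same as the white bar. I'll press slightly, then release and back off.

Call:
carry_out:
  steps:
    - [0,0,0,0,0,-0.05,0.55]
    - [0,0,0,0,0,-0.05,0.55]
    - [0,0,0,0,0,-0.02,0.63]
    - [0,0,0,0,0,-0.02,0.66]
    - [0,0,0,0,0,-0.02,0.7]
    - [0,0,0,0,0,-0.02,0.76]
    - [0,0,0,0,0,-0.02,0.76]
    - [0,0,0,0.3,0,1,0.76]
    - [0,0,0,0.9,0,3,0.76]
    - [0,0,0,1.8,0,6,0.76]
    - [0,0,0,2.4,0,10,0.76]
    - [0,0,0,2.4,0,13,0.76]

```text
time: 38.55
position: [0.4834, -0.2099, 0.1409]
tool_rot: [3.095, 0.105, -0.453]
ft_force: [0.3, -0.6, 0.2]
grip_width: 0.758
grip_force: 0.0
```

```bash
python3 - <<'E'
from h import *
move(orient(3.8,-10),[.44,-.1166,.19])
E
```

```text
turn deg [ 0.5 -6.6 -0.1] shift cm [-4.34  9.33  4.91] pos [ 0.4834 -0.2099  0.1409]
```

Call:
carry_out:
  steps:
    - [0,-2,0,-1,1,2,0.76]
    - [0,-4,0,-2,4,4,0.76]
    - [0,-6.6,0,-4,7,5,0.76]
    - [0,-6.6,0,-4.3,9.3,5,0.76]
    - [0,-6.6,0,-4.3,9.3,5,0.76]
    - [0,-6.6,0,-4.3,9.3,5,0.76]
    - [0,-6.6,0,-4.3,9.3,5,0.76]
    - [0,-6.6,0,-4.3,9.3,5,0.76]

```text
time: 39.35
position: [0.439, -0.1181, 0.1877]
tool_rot: [3.114, 0.101, -0.279]
ft_force: [0.1, -0.4, 0.6]
grip_width: 0.76
grip_force: 0.0
```

```bash
python3 - <<'E'
from h import *
d=grab('wrist','w20');D=grab('side','d20');S=grab('scene','s20');print(ctrl.get_state()['position'],ctrl.get_state()['qd'].round(2))
o=np.zeros((600,800,3),np.uint8)
def put(t,x,y,w,h,s,X,Y):
    c=cv2.resize(load(t)['pixels'][y:y+h,x:x+w,::-1],None,fx=s,fy=s,interpolation=cv2.INTER_CUBIC)[:600-Y,:800-X];o[Y:Y+c.shape[0],X:X+c.shape[1]]=c
put('w20',110,60,400,250,1.3,0,0);put('d20',160,190,270,220,1,525,0);put('s20',110,170,440,110,1.5,0,340);cv2.imwrite('pics/m20.png',o)
E
```

```text
[ 0.43887188 -0.11760601  0.18765663] [-0. -0. -0.  0. -0.  0.  0.]
```

View pics/m20.png

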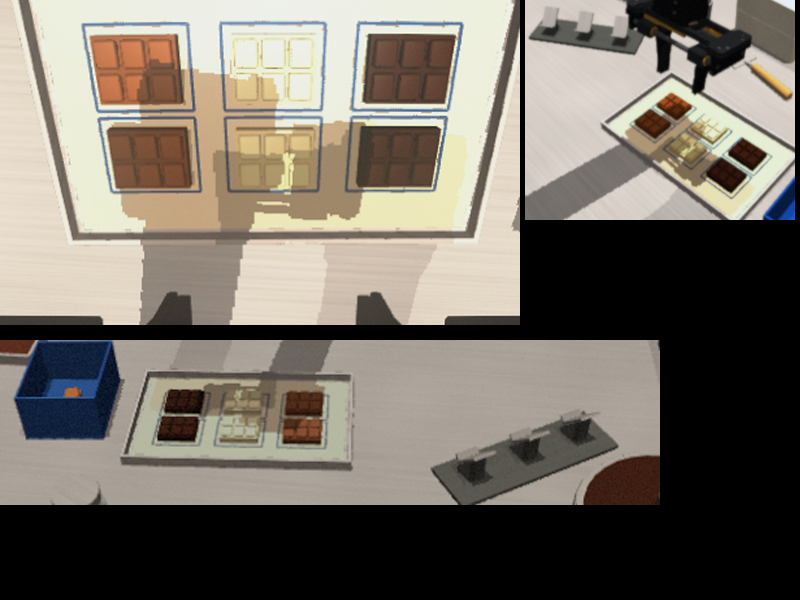

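The final view shows all three new bars flat inside their near-row outlines. In the crop, milk is at (149,156), white at (272,158) and dark at (397,156), each in line with its set bar. The husk is in the bin and the rack is empty.

```bash
python3 -c "
from bench import ctrl
print(ctrl.close_job())"
```

```text
the job is handed in; nothing more can be done
None
```

I handed the job in at about 39 s of the 72 s allowed: the husk is in the blue bin, and the final pictures show all three bars flat, squares up, inside the outlines next to and in line with their own colours.

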